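Open the slanted vacuum valve with its loose key

TASK

Open the vacuum to the filter manifold: draw the loose brass key out of its white block, press its socket onto the square spindle of the slanted valve and turn it while pressing until it drops fully home, then turn it anticlockwise (looking down on the key) until the valve stops, fully open. Leave the key standing on the spindle, and do not disturb the other things on the bench.

Things in the scene. Friction and masses are not known exactly. Their poses are not given: they have to be found in the camera images.
- key: Loose brass valve key, 100 mm long, 160 g. Origin: centre of its lower end; z runs up along the key to its handle. Lower end: a square boss 21.5 mm wide, 35 mm tall, with a square socket 11.5 mm wide, 28 mm deep, open below, sides parallel to x and y; above it a round stem 14 mm thick. It starts upright in the pocket of key_block, its wing along the block's x.
- key_wing (a point): Centre of the key's handle, on the key's axis 88 mm above its origin, axes as the key's. The handle is a flat wing, 12 mm thick along y, 80 mm long along x, 24 mm high.
- key_block: White plastic block fixed to the bench left or right of the valve, 80 (x) by 130 (y) by 50 mm high, origin under its centre. The key's square pocket, 24 mm wide, 34 mm deep, is at y = -25 mm; the key stands on its floor, 16 mm above the bench: lift it 34 mm or more to clear. Two brass nuts 10 mm high are fixed on top at y = +36 and +42 mm.
- bonnet: Brass bonnet of the slanted valve; fixed, but in another place and yaw each time. z is the spindle's axis, pointing up out of the bonnet; it leans 35 degrees from vertical, towards the robot's side. Origin: on that axis, where the key's lower end lies when the key is fully home. The gland nut, 25 mm wide, ends 4.5 mm below the origin.
- spindle_tip (a point): Tip of the steel spindle, 28 mm above the bonnet's origin on its z. The spindle is a 10 mm square to 15 mm above the origin, tapers (still square) to 8.4 mm at 22 mm, then has a 6 mm coned nose, 8.4 mm wide at its foot, 5 mm at the tip. A key not matching the square rests on its corners 22 mm short of home, or wedges on the taper 15 to 22 mm short; matched, it drops home.
- valve (a joint): Turn of the spindle, rad: 0 = shut, 1.4 = fully open at its stop; grows anticlockwise looking down on the key. Found at 0 to 0.4. Needs about 0.22 N m, stays where left. The square's angle is not told: look, or press (about 6 N) and turn; the key drops in within about 9 degrees of any of its four matching angles, and has up to that much play each way.
- line: The fixed fitting that carries the valve. Origin on the bench; x along its pipe, away from the robot; bonnet's origin at x = -13, z = 136 mm. Flange and riser at x = -100 mm; pipe 25 mm thick, its axis 75 mm high, to x = 200 mm, where a 430 mm manifold lies along y with three steel filter funnels up to 240 mm high.
- tube_rack: Bystander: white rack of capped tubes, 95 x 200 x 120 mm, origin under its centre; it stands on the side of the valve away from the key block.
- wash_bottle: Bystander: white wash bottle with a red cap and a bent spout, 74 mm wide, 195 mm high, origin under its centre.
- reagent: Bystander: amber bottle with a blue cap, 70 mm wide, 130 mm high, origin under its centre.
- petri: Bystander: stack of three dishes, 88 mm wide, 48 mm high, on the right of the pipe, origin under its centre.
- beaker: Bystander: small glass beaker, 60 mm wide, 80 mm high, on the left of the pipe, origin under its centre.
- forceps: Bystander: steel forceps lying flat by the key block, 125 mm long along x, 8 mm high, origin under the middle.
Mind the look-alikes: they are no part of the job. Leave any green look-alike of the key_block alone. Several things have the shape of the key; the one meant has the colours described above.

How it is judged (in metres and radians):
On the way, in this order (a step that is already met when the one before it is completed fails the run):
1. the key is drawn clear of its block (z of key in the frame of key_block above 0.055 m), for 0.1 s.
2. the key has dropped fully home on the square spindle (distance between key and bonnet below 0.005 m and angle between the z axis of key and the z axis of bonnet, either way round below 0.26 rad), for 0.1 s.
3. the valve is fully open, the key still on it (all of step 2 and value of joint valve above 1.2 rad), for 0.1 s.
At the end, for the whole second after the job is handed in: The key is home on the spindle (its lower end within 5 mm of its seated place, its axis within 0.26 rad of the spindle's), the valve reads over 1.2 rad (stop at 1.4), and the key is released and at rest (all of step 3 and linear speed of key below 0.02 m/s); the robot touches nothing.
It fails at once if a bystander is moved more than 25 mm (distance of any of tube_rack, wash_bottle, reagent, petri, beaker, forceps from where it was at the start of the episode above 0.025 m).
It fails at once if a bystander is tipped (angle between any of tube_rack, wash_bottle, reagent, petri, beaker, forceps's own z axis and vertical above 0.3 rad).
It also fails if it takes over 58 s, if anything falls off the work surface, if the arm or the gripper's body presses on something with over 40 N, if the wrist force passes 120 N, or if a joint passes its speed limit or range.

ROBOT

A 7-joint arm with a two-finger parallel gripper is mounted at the origin on the work surface. World frame = base frame: x ahead of the robot, y to its left, z up, the work surface at z = 0. Lengths are in m, angles in degrees, forces in N, time in s.
With the tool pointing down it reaches from about 0.425 to 0.875 m from the base axis. Payload 4.7 kg.
Tool frame: the origin (TCP) lies on the centre line of the jaws, within the pads' length; the fingertips stand 8 mm ahead of it and the grasp point (between the pads) lies 11 mm behind it; z points along the fingers, y is the direction in which the jaws open and shut (so a half turn about z gives the same grasp; the last joint's range is limited). The gripper opens to 87 mm and grips with 3 to 60 N. Pads are 19 mm wide; open, the fingers measure 117 mm over their backs; the gripper's body (75 mm by 190 mm) begins 51 mm behind the grasp point.
Start: joints at [73.172, 18.392, -4.016, 83.108, 1.295, 78.541, -3.26], TCP at [0.197, -0.619, 0.231] pointing down, gripper open.
Joint ranges: [-163.93, 163.93], [-17.29, 119.83], [-79.2, 71.16], [3.27, 140.29], [-89.18, 269.18], [5.43, 117.66], [-154.24, 154.24]. Speed limits (degrees/s): [147.25, 147.25, 180, 180, 180, 180, 180].

INTERFACE

Orientations are given as [roll, pitch, yaw] about the fixed x, y, z axes, in that order (R = Rz(yaw) Ry(pitch) Rx(roll)).
In Python, from cell import status, vision, workorder gives the robot as it stands.
- The arm moves only by the tool step_arm, never from a script. Its argument "series" is a list of rows, each an object of numbers: "ax", "ay", "az": the turn, a rotation vector about the world's x, y, z in degrees; "x", "y", "z": the shift along the world's x, y, z in m; "claw": the opening in per cent of the stroke, from 0 (shut) to 100 (fully open). In form: [{"ax": .., "ay": .., "az": .., "x": .., "y": .., "z": .., "claw": ..}, ...]. A call has 1 to 12 rows; each row is the pose to reach, as a shift and turn from the pose commanded when the call began; what a row does not reach only later rows make up. A row lasts 1/10 s, in which the tool goes at most 50 mm and 8.59 degrees, less where a joint would pass 70% of its speed; a pose out of reach is approached as far as the arm can. A call with a gripper value outside its range is refused whole. The fingers move at their own pace and stop on an object; "squeeze" is the grip in N (left out, the last holds). Time passes only in rows, so rows that repeat a pose let the fingers close. It gives the time, the measured TCP pose, the force and the opening at its end, in the units of the state.
- status.get_obs(): the state, without advancing time (a new reading comes with each control period).
- vision.read_camera(name): name is "side" or "top" or "wrist"; returns the picture (420x560x3 uint8, red, green, blue); there is no depth.
- vision.camera_params(name): a dict with "fovy" (degrees; the focal length in pixels is half the picture's height over the tangent of half this angle, whatever the lens; pixels are square), "cx", "cy" (the principal point, pixels), "dist" ([k1, k2, p1, p2, k3] as OpenCV has them; the pictures are not rectified), "eye" and "orientation" of the camera in the world; the wrist camera has in their place "tool_from_camera" (4x4, takes a point from camera to tool coordinates, whose origin is the TCP and whose axes are the flange's). Camera axes: x right, y down, z forward; pixel columns grow to the right and rows downward; lengths in m; the calibration is good to about 2 mm. A picture is of the moment at which its call begins: read the wrist's pose just before it. camera_params takes no time and is no camera call.
- workorder.sign_off(): hands the job in, once; it reports no verdict.
The state is a dict: "time_s": time; "qpos": joint angles; "joint_velocities": joint speeds; "effort": joint torques, N m; "tool_pos": TCP position; "tool_rot": TCP orientation; "force": force on the tool from outside, world axes, zero at the start; "wrist_torque": the same for the moment, N m; "grip_width": finger opening in m.
Only numpy, scipy, OpenCV 4.12 (cv2) and the standard library are available. Lean on these libraries where they do the work, as an engineer would, in place of code of your own. Each camera call takes 0.05 s, during which the arm holds its last target.

## Working session

There is one attempt and no reset: what is moved stays moved. The work goes in short steps, Python scripts to look and compute and a tool call to move; the robot and the scene stay as the last step left them, time stands still between calls to the robot, and variables do not carry over. Pictures are saved under pics/ and viewed, and the job is handed in when it is done.

Besides the shell and the picture viewer there is one more tool, called as a command line: name --argument value ..., lists and objects as JSON in quotes. step_arm: Moves the arm, as the interface text tells. Its arguments: {"type":"object","properties":{"series":{"type":"array"},"squeeze":{"type":"number"}},"required":["series"]}

```bash
mkdir -p pics; ls
cat > h.py <<'E'
import numpy as np,cv2
from cell import status,vision,workorder
from scipy.spatial.transform import Rotation as R
E
python3 - <<'E'
from h import *
print(status.get_obs())
for n in ["side","top","wrist"]:
    print(n,vision.camera_params(n))
    im=vision.read_camera(n); cv2.imwrite(f"pics/{n}0.png",im[:,:,::-1])
E
```

```text
pics
{'time_s': 0.0, 'qpos': array([73.17176459, 18.43800661, -4.01560733, 83.17701486,  1.29698196,
       78.54115316, -3.26117673]), 'joint_velocities': array([-0.00902563, -0.04483625,  0.01407628,  0.0117105 ,  0.01241627,
        0.02187393,  0.00900023]), 'effort': array([-3.15005782e-04, -4.91291749e+01, -4.03981721e-01, -3.12528169e+01,
       -6.39115996e-02,  4.35171963e-02,  1.92136604e-04]), 'tool_pos': array([ 0.19670245, -0.61893741,  0.22945496]), 'tool_rot': array([-1.79889184e+02,  7.82638791e-03,  1.76373302e+01]), 'force': array([ 0.19893784, -0.12352883, -0.4417542 ]), 'wrist_torque': array([ 0.0690299 , -0.04456663, -0.01264959]), 'grip_width': 0.08709809934605298}
side {'fovy': 53.025236667687004, 'cx': 275.2975308387836, 'cy': 212.49828138943303, 'dist': array([-0.06767294,  0.        ,  0.        ,  0.        ,  0.        ]), 'eye': array([0.50574973, 0.86388864, 0.60589815]), 'orientation': array([-119.2621964 ,    1.38931701, -178.682089  ])}
top {'fovy': 52.80128849194623, 'cx': 281.53336827052357, 'cy': 206.2423680978788, 'dist': array([0.0311524, 0.       , 0.       , 0.       , 0.       ]), 'eye': array([ 0.35837529, -0.00915742,  1.12987949]), 'orientation': array([-169.45126781,   -0.96444308,  -88.60226601])}
wrist {'fovy': 61.18940916968473, 'cx': 279.30042470131775, 'cy': 212.18834891536207, 'dist': array([-0.03225677,  0.        ,  0.        ,  0.        ,  0.        ]), 'tool_from_camera': array([[-2.36974172e-04, -9.58602755e-01, -2.84746733e-01,
         7.72665940e-02],
       [ 9.99999971e-01, -2.15716671e-04, -1.06015507e-04,
         4.58961260e-04],
       [ 4.02021400e-05, -2.84746750e-01,  9.58602778e-01,
        -1.54066459e-01],
       [ 0.00000000e+00,  0.00000000e+00,  0.00000000e+00,
         1.00000000e+00]])}
```

View pics/side0.png

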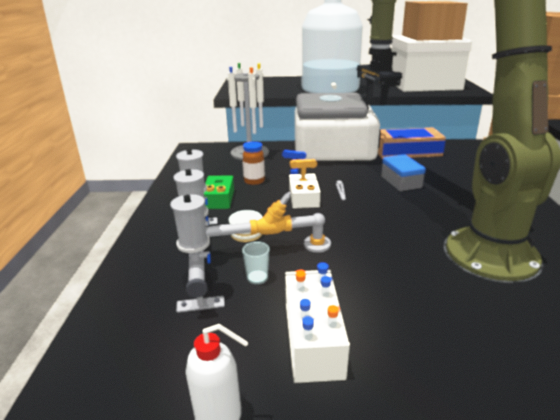

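View pics/top0.png

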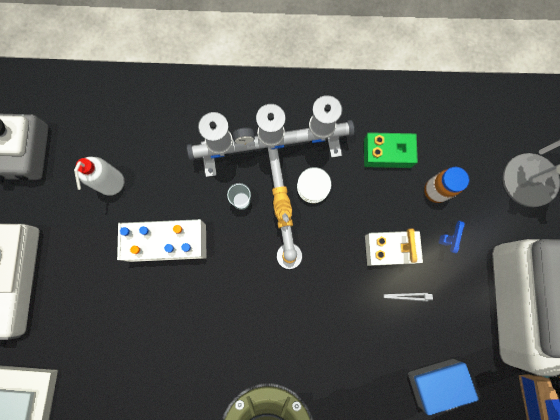

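View pics/wrist0.png

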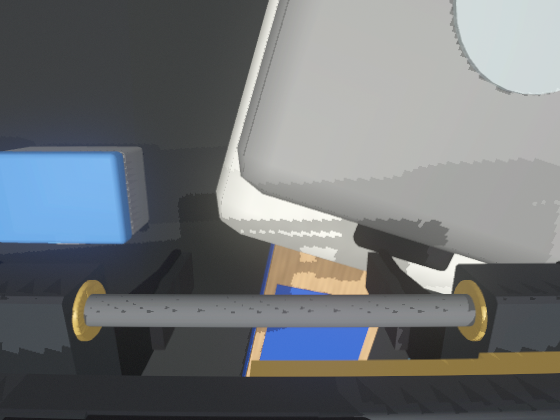

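The top view shows the white block near (395,248), with the key's wing at (411,246) lying along world x and the nuts on the left. The valve is near (283,205), leaning towards the robot. The blue key at (455,238) and the green block are look-alikes.

```bash
cat >> h.py <<'E'
def cam(name,obs=None):
    p=vision.camera_params(name); f=210/np.tan(np.radians(p['fovy']/2))
    K=np.array([[f,0,p['cx']],[0,f,p['cy']],[0,0,1]])
    if 'eye' in p: Rm=R.from_euler('xyz',p['orientation'],degrees=True).as_matrix(); e=np.array(p['eye'])
    else:
        T=np.eye(4);T[:3,:3]=R.from_euler('xyz',obs['tool_rot'],degrees=True).as_matrix();T[:3,3]=obs['tool_pos']
        T=T@p['tool_from_camera'];Rm=T[:3,:3];e=T[:3,3]
    return K,p['dist'],Rm,e
def ray(c,uv):
    K,d,Rm,e=c
    n=cv2.undistortPoints(np.array(uv,float).reshape(-1,1,2),K,d).reshape(-1,2)
    v=np.c_[n,np.ones(len(n))]@Rm.T
    return e,v/np.linalg.norm(v,axis=1)[:,None]
def plane(c,uv,z):
    e,v=ray(c,uv); return e+v*((z-e[2])/v[:,2])[:,None]
def tri(c1,u1,c2,u2):
    e1,v1=ray(c1,u1);e2,v2=ray(c2,u2);o=[]
    for a,b in zip(v1,v2):
        A=np.c_[a,-b];s=np.linalg.lstsq(A,e2-e1,rcond=None)[0]
        p,q=e1+a*s[0],e2+b*s[1];o.append(np.r_[(p+q)/2,np.linalg.norm(p-q)])
    return np.array(o)
def proj(c,X):
    K,d,Rm,e=c
    return cv2.projectPoints((np.array(X,float).reshape(-1,3)-e)@Rm,np.zeros(3),np.zeros(3),K,d)[0].reshape(-1,2)
E
python3 - <<'E'
from h import *
t=cv2.imread('pics/top0.png');s=cv2.imread('pics/side0.png')
def crop(im,x,y,w,h,k,n): cv2.imwrite(n,cv2.resize(im[y:y+h,x:x+w],None,fx=k,fy=k,interpolation=cv2.INTER_CUBIC))
a=cv2.resize(t[215:285,350:450],(500,350),interpolation=cv2.INTER_CUBIC)
b=cv2.resize(t[175:275,250:330],(280,350),interpolation=cv2.INTER_CUBIC)
cv2.imwrite('pics/topz.png',np.hstack([a,b]))
a=cv2.resize(s[150:220,270:350],(400,350),interpolation=cv2.INTER_CUBIC)
b=cv2.resize(s[185:255,230:310],(400,350),interpolation=cv2.INTER_CUBIC)
cv2.imwrite('pics/sidez.png',np.hstack([a,b]))
ct=cam('top');cs=cam('side')
# white block in top
hsv=cv2.cvtColor(t,cv2.COLOR_BGR2HSV)
m=((hsv[...,1]<60)&(hsv[...,2]>150)).astype(np.uint8)
lab=cv2.connectedComponentsWithStats(m)
for i in range(1,lab[0]):
    x,y,w,h,A=lab[2][i]
    if 350<x<430 and 200<y<290 and A>50: 
        mm=(lab[1]==i).astype(np.uint8); r=cv2.minAreaRect(cv2.findContours(mm,0,2)[0][0]); print(r,A)
        print(plane(ct,cv2.boxPoints(r),.05))
g=((hsv[...,0]>8)&(hsv[...,0]<32)&(hsv[...,1]>110)&(hsv[...,2]>90)).astype(np.uint8)
lab=cv2.connectedComponentsWithStats(g)
for i in range(1,lab[0]):
    if lab[2][i][4]>15: print(lab[2][i],lab[3][i])
E
```

```text
((393.9878845214844, 247.70883178710938), (32.305301666259766, 55.368621826171875), 87.61405944824219) 1308
[[ 0.49657336 -0.24044932  0.05      ]
 [ 0.50645976 -0.38297681  0.05      ]
 [ 0.42400719 -0.38325457  0.05      ]
 [ 0.41435478 -0.2427665   0.05      ]]
[375 135   9  10  56] [378.83928571 139.92857143]
[373 147   9  10  54] [376.81481481 151.88888889]
[435 169  27  28 224] [442.72321429 186.29017857]
[272 186  21  42 575] [281.82434783 205.58608696]
[173 225   9   8  61] [177.04918033 228.62295082]
[401 228  16  34 280] [410.03571429 245.33571429]
[377 237   9   9  46] [380.7826087  240.93478261]
[130 245  10   9  66] [134.53030303 249.37878788]
[376 250   9  10  45] [379.57777778 254.35555556]
[283 252  12  11  31] [286.74193548 259.22580645]
[525 376  33  44 519] [543.62427746 393.00578035]
[523 395   4  18  22] [524.77272727 403.68181818]
```

View pics/topz.png

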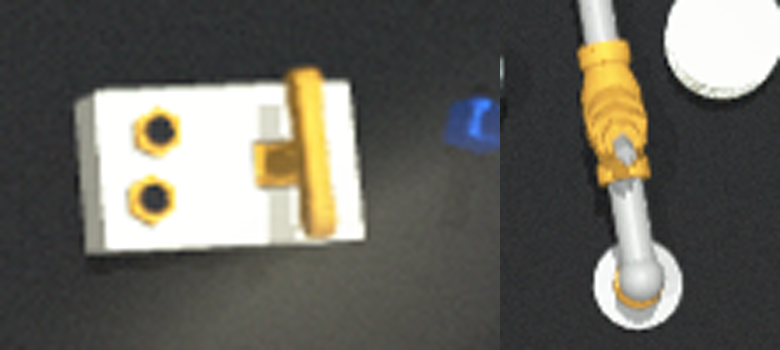

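View pics/sidez.png

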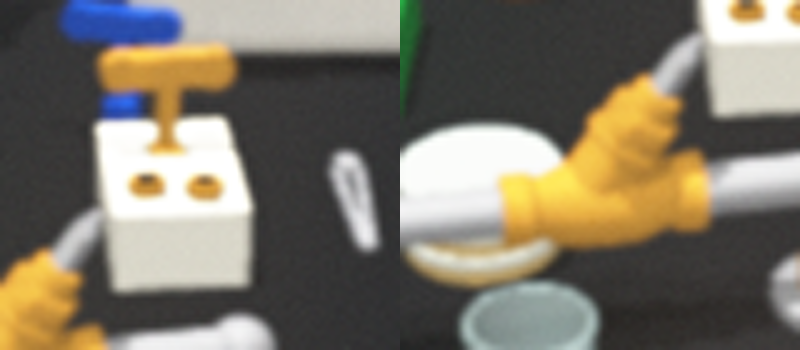

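Run:
```python
from h import *
np.set_printoptions(precision=4,suppress=True)
ct=cam('top');cs=cam('side')
print('wing c/ends',plane(ct,[[412.2,245.4],[410.6,229],[414,262]],.116))
# block top corners (zoom)
z=np.array([[97,88],[352,80],[364,240],[100,250]])/5+[350,215]
P=plane(ct,z,.05);print('block top',P,P.mean(0))
print('yaw y-edges',np.degrees(np.arctan2(*(P[0]-P[1])[:2]*[-1,1])))
print('tri wing centre',tri(ct,[[412.2,245.4]],cs,[[270+168/5,150+60/5]]))
print('flange,pipe',plane(ct,[[289,256]],.075),plane(ct,[[275.5,165],[279,155]],.075))
print('pipe far centre',plane(ct,[[(270+281)/2,152],[272,146.]],.075))
print('tip tri',tri(ct,[[284.3,215],[285,222],[285.5,228]],cs,[[289.8,192.5]]*3))
e,v=ray(cs,[[289.8,192.5]]);print('side tip at z .159',plane(cs,[[289.8,192.5]],.159))
```

```text
wing c/ends [[ 0.4606 -0.3377  0.116 ]
 [ 0.5002 -0.3352  0.116 ]
 [ 0.4211 -0.3406  0.116 ]]
block top [[ 0.4972 -0.2501  0.05  ]
 [ 0.5049 -0.3814  0.05  ]
 [ 0.4233 -0.3844  0.05  ]
 [ 0.4146 -0.2504  0.05  ]] [ 0.46   -0.3166  0.05  ]
yaw y-edges 3.378710453513782
tri wing centre [[ 0.4599 -0.34    0.1082  0.0028]]
flange,pipe [[ 0.4301 -0.0437  0.075 ]] [[ 0.6631 -0.0039  0.075 ]
 [ 0.6902 -0.0123  0.075 ]]
pipe far centre [[ 0.698  -0.003   0.075 ]
 [ 0.714   0.0066  0.075 ]]
tip tri [[ 0.5105 -0.0273  0.1619  0.0158]
 [ 0.5027 -0.03    0.1588  0.0001]
 [ 0.4959 -0.0321  0.1567  0.0138]]
side tip at z .159 [[ 0.5028 -0.0297  0.159 ]]
```

step_arm --series '[{"x": 0.02, "y": 0.03, "z": 0.035, "az": 0}, {"x": 0.055, "y": 0.06, "z": 0.06, "az": -2}, {"x": 0.09, "y": 0.095, "z": 0.06, "az": -5}, {"x": 0.125, "y": 0.13, "z": 0.06, "az": -8}, {"x": 0.16, "y": 0.165, "z": 0.06, "az": -11}, {"x": 0.195, "y": 0.2, "z": 0.06, "az": -14}, {"x": 0.23, "y": 0.24, "z": 0.06, "az": -14}, {"x": 0.264, "y": 0.281, "z": 0.06, "az": -14}, {"x": 0.264, "y": 0.281, "z": 0.04, "az": -14}, {"x": 0.264, "y": 0.281, "z": 0.04, "az": -14}, {"x": 0.264, "y": 0.281, "z": 0.04, "az": -14}]'

```text
invalid input
```

Run:
```python
from h import *
o=status.get_obs();print(o['time_s'],o['qpos'],o['tool_pos'],o['tool_rot'])
im=vision.read_camera('wrist');cv2.imwrite('pics/w1.png',im[:,:,::-1])
c=cam('wrist',o);print(proj(c,[[.4606,-.3377,.116],[.5,-.3352,.116],[.4211,-.3406,.116],[.503,-.03,.159]]))
```

```text
0.15 [73.17141809 18.42912405 -4.01466142 83.16122316  1.29591387 78.54183535
 -3.2602245 ] [ 0.19674413 -0.61905676  0.22969386] [-1.79913087e+02  6.41674430e-03  1.76371649e+01]
[[ -36.77229654 -332.66512417]
 [ -24.51630297 -401.79899688]
 [ -44.74619377 -259.9162183 ]
 [ 648.25658665  559.02453116]]
```

View pics/w1.png

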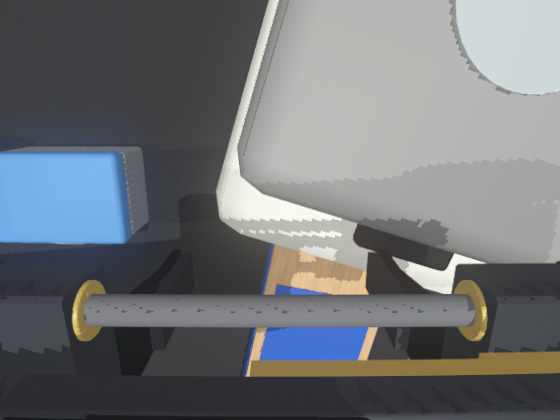

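The call was refused, probably because rows need every field. I'll resend it with all of them.

step_arm --series '[{"ax": 0, "ay": 0, "az": 0, "x": 0.02, "y": 0.03, "z": 0.035, "claw": 100}, {"ax": 0, "ay": 0, "az": -2, "x": 0.055, "y": 0.06, "z": 0.06, "claw": 100}, {"ax": 0, "ay": 0, "az": -5, "x": 0.09, "y": 0.095, "z": 0.06, "claw": 100}, {"ax": 0, "ay": 0, "az": -8, "x": 0.125, "y": 0.13, "z": 0.06, "claw": 100}, {"ax": 0, "ay": 0, "az": -11, "x": 0.16, "y": 0.165, "z": 0.06, "claw": 100}, {"ax": 0, "ay": 0, "az": -14, "x": 0.195, "y": 0.2, "z": 0.06, "claw": 100}, {"ax": 0, "ay": 0, "az": -14, "x": 0.23, "y": 0.24, "z": 0.06, "claw": 100}, {"ax": 0, "ay": 0, "az": -14, "x": 0.264, "y": 0.281, "z": 0.05, "claw": 100}, {"ax": 0, "ay": 0, "az": -14, "x": 0.264, "y": 0.281, "z": 0.04, "claw": 100}, {"ax": 0, "ay": 0, "az": -14, "x": 0.264, "y": 0.281, "z": 0.04, "claw": 100}, {"ax": 0, "ay": 0, "az": -14, "x": 0.264, "y": 0.281, "z": 0.04, "claw": 100}]'

```text
time_s: 1.3
tool_pos: [0.4597, -0.3398, 0.2703]
tool_rot: [180.0, 0.1, 3.5]
force: [-0.1, -1.2, -0.1]
grip_width: 0.0872
```

Run:
```python
from h import *
o=status.get_obs();print(o['time_s'],o['qpos'],o['tool_pos'],o['tool_rot'])
im=vision.read_camera('wrist');cv2.imwrite('pics/w2.png',im[:,:,::-1])
c=cam('wrist',o);print(proj(c,[[.4606,-.3377,.116],[.5,-.3352,.116],[.4211,-.3406,.116],[.503,-.03,.159]]))
```

```text
1.3 [ 49.09360935   8.76238734 -17.17358596  90.64352213   2.6831673
  81.04601463 -54.77036054] [ 0.45967264 -0.3398201   0.27030475] [1.79974500e+02 8.86708602e-02 3.54127722e+00]
[[ 276.17669298  195.5714138 ]
 [ 275.98208703  151.10575938]
 [ 276.78602213  237.15302086]
 [-123.07100735  132.08012339]]
```

View pics/w2.png

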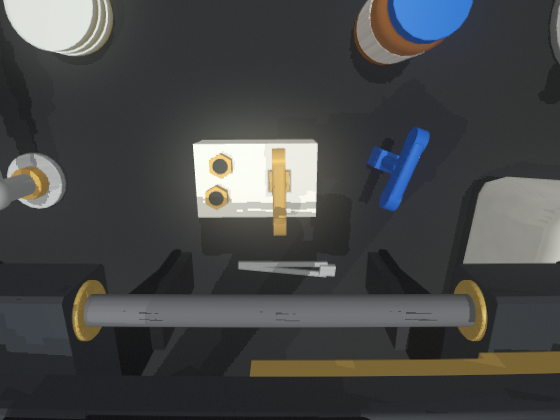

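The wrist view shows the wing centred at about (279,191), running from (278,149) to (280,234). That is a few pixels from where I predicted it.

Run:
```python
from h import *
np.set_printoptions(precision=4,suppress=True)
o=status.get_obs();c=cam('wrist',o)
im=cv2.imread('pics/w2.png');hsv=cv2.cvtColor(im,cv2.COLOR_BGR2HSV)
g=((hsv[...,0]>8)&(hsv[...,0]<32)&(hsv[...,1]>110)&(hsv[...,2]>90)).astype(np.uint8)
g[:140]=0;g[240:]=0;g[:,:255]=0;g[:,305:]=0
g2=cv2.morphologyEx(g,cv2.MORPH_OPEN,np.ones((1,1)))
for v in range(146,238,6):
    u=np.nonzero(g[v])[0]; print(v,u.min() if len(u) else None,u.max() if len(u) else None)
P=plane(c,[[278.6,149],[279.6,234.5],[279,191.5]],.116);print(P)
P=plane(c,[[278.6,149],[279.6,234.5],[279,191.5]],.11);print(P)
```

```text
146 None None
152 272 283
158 272 283
164 273 284
170 273 284
176 270 287
182 270 287
188 270 288
194 273 284
200 273 284
206 274 284
212 274 284
218 274 285
224 273 285
230 274 285
236 None None
[[ 0.5018 -0.3383  0.116 ]
 [ 0.4237 -0.3438  0.116 ]
 [ 0.4643 -0.3408  0.116 ]]
[[ 0.5012 -0.3383  0.11  ]
 [ 0.4215 -0.344   0.11  ]
 [ 0.4629 -0.3409  0.11  ]]
```

step_arm --series '[{"ax": 0, "ay": 0, "az": 0.5, "x": 0.003, "y": -0.001, "z": -0.045, "claw": 100}, {"ax": 0, "ay": 0, "az": 0.5, "x": 0.003, "y": -0.001, "z": -0.09, "claw": 70}, {"ax": 0, "ay": 0, "az": 0.5, "x": 0.003, "y": -0.001, "z": -0.135, "claw": 50}, {"ax": 0, "ay": 0, "az": 0.5, "x": 0.003, "y": -0.001, "z": -0.167, "claw": 50}, {"ax": 0, "ay": 0, "az": 0.5, "x": 0.003, "y": -0.001, "z": -0.167, "claw": 40}, {"ax": 0, "ay": 0, "az": 0.5, "x": 0.003, "y": -0.001, "z": -0.167, "claw": 30}]'

```text
time_s: 1.95
tool_pos: [0.4634, -0.3412, 0.1045]
tool_rot: [180.0, -0.0, 4.0]
force: [0.0, -0.6, 0.0]
grip_width: 0.0547
```

Run:
```python
from h import *
o=status.get_obs();print(o['time_s'],o['tool_pos'],o['tool_rot'],o['force'])
im=vision.read_camera('wrist');cv2.imwrite('pics/w3.png',im[:,:,::-1])
```

```text
1.95 [ 0.46338461 -0.34122275  0.10446065] [ 1.79965881e+02 -7.28865355e-03  3.98322449e+00] [ 0.01468206 -0.59846383  0.02916285]
```

View pics/w3.png

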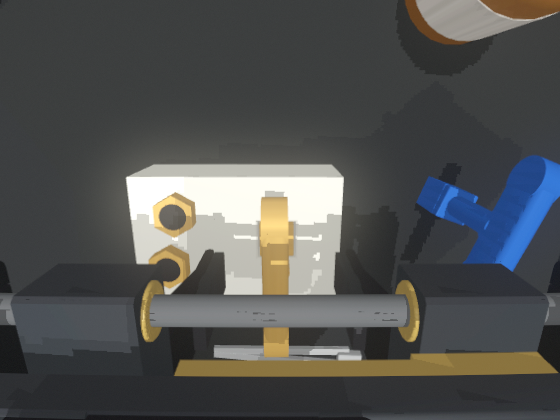

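The wing stands at u≈276, midway between the jaws, so I'll close on it.

step_arm --series '[{"ax": 0, "ay": 0, "az": 0, "x": 0, "y": 0, "z": -0.001, "claw": 20}, {"ax": 0, "ay": 0, "az": 0, "x": 0, "y": 0, "z": -0.001, "claw": 10}, {"ax": 0, "ay": 0, "az": 0, "x": 0, "y": 0, "z": -0.001, "claw": 0}, {"ax": 0, "ay": 0, "az": 0, "x": 0, "y": 0, "z": -0.001, "claw": 0}, {"ax": 0, "ay": 0, "az": 0, "x": 0, "y": 0, "z": -0.001, "claw": 0}, {"ax": 0, "ay": 0, "az": 0, "x": 0, "y": 0, "z": -0.001, "claw": 0}, {"ax": 0, "ay": 0, "az": 0, "x": 0, "y": 0, "z": -0.001, "claw": 0}]' --squeeze 55

```text
time_s: 2.7
tool_pos: [0.4641, -0.3395, 0.1029]
tool_rot: [180.0, -0.0, 4.1]
force: [-0.6, 0.2, 2.7]
grip_width: 0.0115
```

step_arm --series '[{"ax": 0, "ay": 0, "az": 0, "x": 0, "y": 0, "z": 0.01, "claw": 0}, {"ax": 0, "ay": 0, "az": 0, "x": 0, "y": 0, "z": 0.03, "claw": 0}, {"ax": 0, "ay": 0, "az": 0, "x": 0, "y": 0, "z": 0.06, "claw": 0}, {"ax": 0, "ay": 0, "az": 0, "x": 0, "y": 0, "z": 0.1, "claw": 0}, {"ax": 0, "ay": 0, "az": 0, "x": 0, "y": 0, "z": 0.14, "claw": 0}, {"ax": 0, "ay": 0, "az": 0, "x": 0, "y": 0, "z": 0.18, "claw": 0}, {"ax": 0, "ay": 0, "az": 0, "x": 0, "y": 0, "z": 0.19, "claw": 0}, {"ax": 0, "ay": 0, "az": 0, "x": 0, "y": 0, "z": 0.19, "claw": 0}]'

```text
time_s: 3.5
tool_pos: [0.4646, -0.3399, 0.2945]
tool_rot: [179.9, -0.1, 4.1]
force: [-0.0, 0.6, -1.6]
grip_width: 0.012
```

Run:
```python
from h import *
o=status.get_obs();print(o['time_s'],o['tool_pos'],o['tool_rot'],o['force'],o['qpos'])
im=vision.read_camera('wrist');cv2.imwrite('pics/w4.png',im[:,:,::-1])
im=vision.read_camera('side');cv2.imwrite('pics/s4.png',im[:,:,::-1])
im=vision.read_camera('top');cv2.imwrite('pics/t4.png',im[:,:,::-1])
```

```text
3.5 [ 0.46456279 -0.33986089  0.29446139] [ 1.79859238e+02 -1.44995478e-01  4.13849885e+00] [-0.04364127  0.59473988 -1.63380258] [ 48.97697026   8.65807177 -17.39055871  88.04287862   2.62464046
  83.49578182 -54.37730727]
```

View pics/w4.png

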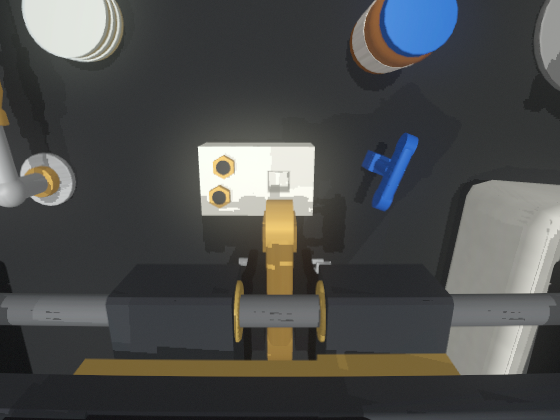

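View pics/s4.png

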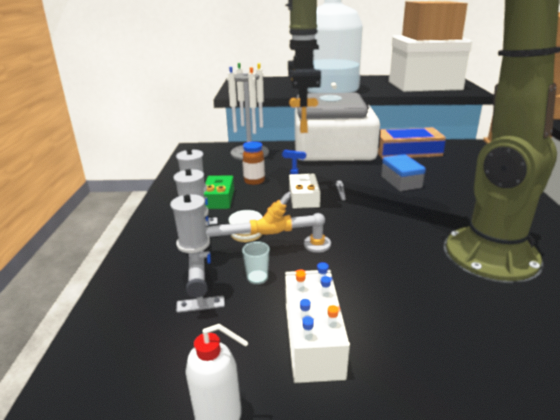

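The key is out and held. Next I'll work out the tilted pose in front of the spindle.

```bash
cat >> h.py <<'E'
def pose(psi,phi,tip,d,tilt=35,L=.087):
    Rw=R.from_euler('z',psi,degrees=True)*R.from_euler('y',-tilt,degrees=True)
    a=Rw.as_matrix()[:,2]
    return Rw*R.from_euler('z',phi,degrees=True)*R.from_euler('x',180,degrees=True), np.array(tip)+(d+L)*a, a
def delta(o,Rt,pt):
    Rc=R.from_euler('xyz',o['tool_rot'],degrees=True)
    print('turn',np.round((Rt*Rc.inv()).as_rotvec(degrees=True),2),'shift',np.round(pt-o['tool_pos'],4))
E
python3 - <<'E'
from h import *
o=status.get_obs()
Rt,pt,a=pose(10,0,[.503,-.030,.159],.06)
delta(o,Rt,pt);print(pt,a)
E
```

```text
turn [  4.19 -34.95   5.64] shift [-0.0429  0.2943 -0.0107]
[ 0.41996521 -0.04464127  0.27941535] [-0.56486252 -0.0996005   0.81915204]
```

step_arm --series '[{"ax": 0, "ay": 0, "az": 0, "x": -0.005, "y": 0.035, "z": 0.01, "claw": 0}, {"ax": 0.8, "ay": -7, "az": 1.1, "x": -0.01, "y": 0.08, "z": 0.02, "claw": 0}, {"ax": 1.6, "ay": -14, "az": 2.2, "x": -0.02, "y": 0.125, "z": 0.02, "claw": 0}, {"ax": 2.4, "ay": -21, "az": 3.3, "x": -0.03, "y": 0.17, "z": 0.02, "claw": 0}, {"ax": 3.2, "ay": -28, "az": 4.4, "x": -0.04, "y": 0.215, "z": 0.01, "claw": 0}, {"ax": 4.2, "ay": -35, "az": 5.6, "x": -0.043, "y": 0.255, "z": 0.0, "claw": 0}, {"ax": 4.2, "ay": -35, "az": 5.6, "x": -0.043, "y": 0.294, "z": -0.01, "claw": 0}, {"ax": 4.2, "ay": -35, "az": 5.6, "x": -0.043, "y": 0.294, "z": -0.01, "claw": 0}, {"ax": 4.2, "ay": -35, "az": 5.6, "x": -0.043, "y": 0.294, "z": -0.01, "claw": 0}, {"ax": 4.2, "ay": -35, "az": 5.6, "x": -0.043, "y": 0.294, "z": -0.01, "claw": 0}]'

```text
time_s: 4.65
tool_pos: [0.4391, -0.0756, 0.1779]
tool_rot: [-168.8, -24.3, 3.3]
force: [0.4, -3.6, -0.3]
grip_width: 0.0115
```

Run:
```python
from h import *
o=status.get_obs();print(o['time_s'],o['tool_pos'],o['tool_rot'],o['force'],o['qpos'])
Rt,pt,a=pose(10,0,[.503,-.030,.159],.06);delta(o,Rt,pt)
c=cam('wrist',o)
im=vision.read_camera('wrist');cv2.imwrite('pics/w5.png',im[:,:,::-1])
im=vision.read_camera('side');cv2.imwrite('pics/s5.png',im[:,:,::-1])
im=vision.read_camera('top');cv2.imwrite('pics/t5.png',im[:,:,::-1])
tip=np.array([.503,-.03,.159])
print(proj(c,[tip,tip-.028*a]), proj(cam('side'),[tip,tip-.028*a]))
```

```text
4.65 [ 0.43912656 -0.07562782  0.17792301] [-168.75587696  -24.2838047     3.32858806] [ 0.44794998 -3.56079399 -0.31437731] [ 36.0335607  -17.14661094 -11.17652187 129.4057901  -30.48654313
  54.90434569 -44.29426405]
turn [ -8.48 -11.74   1.07] shift [-0.0192  0.031   0.1015]
[[222.20345591 151.45388972]
 [233.79310799 138.43377914]] [[289.69813374 192.44789894]
 [283.16548062 201.6272607 ]]
```

View pics/w5.png

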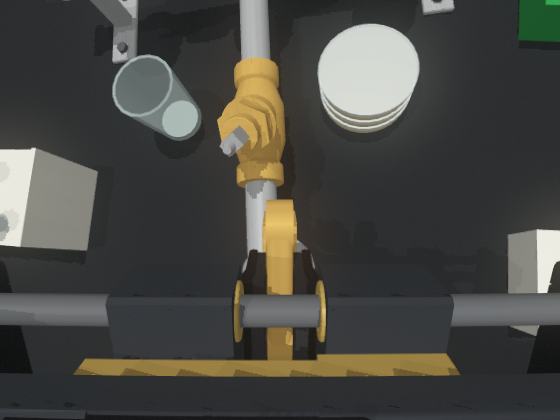

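View pics/s5.png

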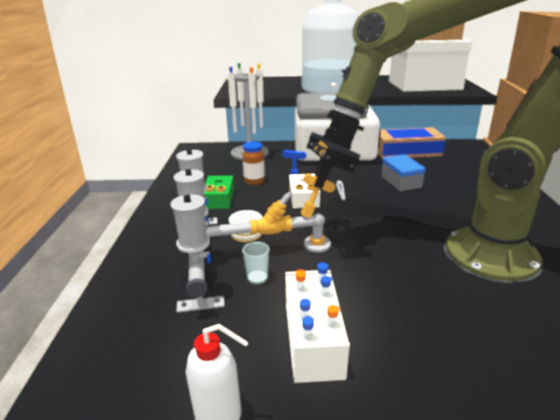

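View pics/t5.png

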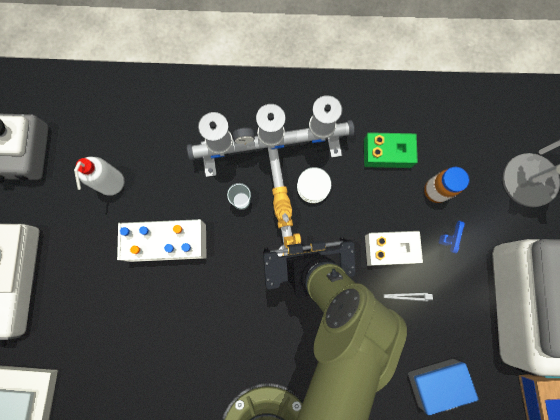

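The pose was out of reach: joint 2 sits at its lower limit, and the tool sagged to z=0.178. Before moving again I'll fit a kinematic model from the recorded states, to see which poses near the valve can be reached.

```bash
cat > kin.py <<'E'
from h import *
from scipy.optimize import least_squares
D=[([73.17176459,18.43800661,-4.01560733,83.17701486,1.29698196,78.54115316,-3.26117673],[0.19670245,-0.61893741,0.22945496],[-1.79889184e+02,7.82638791e-03,1.76373302e+01]),
([49.09360935,8.76238734,-17.17358596,90.64352213,2.6831673,81.04601463,-54.77036054],[0.45967264,-0.3398201,0.27030475],[1.79974500e+02,8.86708602e-02,3.54127722]),
([48.97697026,8.65807177,-17.39055871,88.04287862,2.62464046,83.49578182,-54.37730727],[0.46456279,-0.33986089,0.29446139],[1.79859238e+02,-1.44995478e-01,4.13849885]),
([36.0335607,-17.14661094,-11.17652187,129.4057901,-30.48654313,54.90434569,-44.29426405],[0.43912656,-0.07562782,0.17792301],[-168.75587696,-24.2838047,3.32858806])]
def Rr(ax,a): return R.from_rotvec(np.radians(a)*np.eye(3)[ax]).as_matrix()
S=(-1,1,-1,1,-1,1,-1)
def fk(q,p,s=S):
    d1,L1,e1,L2,e2,L3,e3,o7=p[:8]
    M=Rr(2,s[0]*q[0]); P=np.array([0,0,d1]); M=M@Rr(1,s[1]*q[1])@Rr(2,s[2]*q[2])
    P=P+M@[e1,0,L1]; M=M@Rr(1,s[3]*q[3]); P=P+M@[e2,0,L2]
    M=M@Rr(2,s[4]*q[4])@Rr(1,s[5]*q[5]); P=P+M@[e3,0,L3]; M=M@Rr(2,s[6]*q[6]+o7)
    return P,M
E
python3 - <<'E'
from kin import *
import itertools
res=[]
for s in itertools.product([1,-1],repeat=4):
    s_=(s[0],1,s[1],1,s[2],1,s[3])
    def r(p):
        o=[]
        for q,x,e in D:
            P,M=fk(q,p,s_); T=R.from_euler('xyz',e,degrees=True).as_matrix()
            o+=list((P-x)*5)+list((M-T).ravel())
        return np.array(o)
    for o7 in (0,90,180,270):
        f=least_squares(r,[.35,.4,0,.35,0,.25,0,o7]); res.append((f.cost,s_,f.x))
res.sort(key=lambda t:t[0])
for t in res[:4]: print(t[0],t[1],np.round(t[2],4))
E
```

```text
0.013951733463287819 (-1, 1, -1, 1, -1, 1, -1) [-1.837e-01  5.116e-01  4.280e-02  4.449e-01 -2.485e-01  2.176e-01
  2.600e-02  9.000e+01]
0.013951733463287826 (-1, 1, -1, 1, -1, 1, -1) [-1.837e-01  5.116e-01  4.280e-02  4.449e-01 -2.485e-01  2.176e-01
  2.600e-02  9.000e+01]
0.013951733463287833 (-1, 1, -1, 1, -1, 1, -1) [-1.837e-01  5.116e-01  4.280e-02  4.449e-01 -2.485e-01  2.176e-01
  2.600e-02  9.000e+01]
0.9936875940474261 (-1, 1, -1, 1, 1, 1, -1) [-5.03500e-01  3.55000e-01  8.51000e-02  3.55600e-01 -3.31800e-01
 -1.68000e-01 -4.02000e-02  9.73139e+01]
```

Orientations fit well but the lengths don't yet. I'll back straight away up and out, which also adds data.

step_arm --series '[{"ax": 0, "ay": 0, "az": 0, "x": -0.01, "y": -0.01, "z": 0.03, "claw": 0}, {"ax": 0, "ay": 0, "az": 0, "x": -0.01, "y": -0.02, "z": 0.06, "claw": 0}, {"ax": 0, "ay": 5, "az": 0, "x": 0, "y": -0.03, "z": 0.09, "claw": 0}, {"ax": 0, "ay": 10, "az": 0, "x": 0.0, "y": -0.03, "z": 0.12, "claw": 0}]'

```text
time_s: 5.2
tool_pos: [0.4401, -0.0946, 0.2982]
tool_rot: [-168.6, -13.6, 4.9]
force: [1.7, 1.3, -1.6]
grip_width: 0.0114
```

Run:
```python
from h import *
o=status.get_obs();print(o['time_s'],list(o['qpos']),list(o['tool_pos']),list(o['tool_rot']),o['force'])
```

```text
5.2 [np.float64(36.45170753939445), np.float64(-13.109303395689), np.float64(-12.345756003745604), np.float64(109.95750509330638), np.float64(-19.86309697070301), np.float64(77.27064660857643), np.float64(-56.04516943184524)] [np.float64(0.4400863755053946), np.float64(-0.09455187283602365), np.float64(0.2982024907468606)] [np.float64(-168.58227144032077), np.float64(-13.622306005252382), np.float64(4.852978490279372)] [ 1.67853316  1.32085935 -1.56177072]
```

```bash
cat >> kin.py <<'E'
D.append(([36.45170753939445,-13.109303395689,-12.345756003745604,109.95750509330638,-19.86309697070301,77.27064660857643,-56.04516943184524],[0.4400863755053946,-0.09455187283602365,0.2982024907468606],[-168.58227144032077,-13.622306005252382,4.852978490279372]))
def fk2(q,p):
    # p: d1,e0, L1,e1, L2,e2, L3,e3
    d1,e0,L1,e1,L2,e2,L3,e3=p
    M=Rr(2,-q[0]); P=M@[e0,0,d1]; M=M@Rr(1,q[1])@Rr(2,-q[2])
    P=P+M@[e1,0,L1]; M=M@Rr(1,q[3]); P=P+M@[e2,0,L2]
    M=M@Rr(2,-q[4])@Rr(1,q[5]); P=P+M@[e3,0,L3]; M=M@Rr(2,-q[6]+90)
    return P,M
E
python3 - <<'E'
from kin import *
np.set_printoptions(precision=4,suppress=True)
def r(p): return np.concatenate([fk2(q,p)[0]-x for q,x,e in D])
for q,x,e in D: 
    T=R.from_euler('xyz',e,degrees=True).as_matrix(); print('rot err deg',np.degrees(R.from_matrix(fk2(q,[0]*8)[1].T@T).magnitude()))
A=np.column_stack([r(np.eye(8)[i])-r(np.zeros(8)) for i in range(8)]);b=-r(np.zeros(8))
x,_,rk,sv=np.linalg.lstsq(A,b,rcond=None);print(x,rk,sv);print((A@x-b).reshape(-1,3)*1000)
E
```

```text
rot err deg 2.497696536187291e-07
rot err deg 4.693645545766514e-08
rot err deg 5.743506974601461e-08
rot err deg 9.095026454125172e-09
rot err deg 1.7504304412895663e-14
[ 0.1611  0.0851  0.458   0.0138  0.4616 -0.0287  0.2961  0.0505] 8 [4.423  4.4091 0.6077 0.5054 0.4545 0.3624 0.162  0.0902]
[[19.0996  6.2678  1.3259]
 [ 0.9312 -1.048   1.4212]
 [-0.8273 -0.1406 -1.0117]
 [ 2.8496  2.5782  1.6254]
 [-4.2493 -3.5939 -3.3607]]
```

```bash
cat >> kin.py <<'E'
def Jm(q):
    # blocks for offset vectors: after j1(with j2 axis), after j3, after j4, after j5 , after j6, (tool z/x/y)
    M1=Rr(2,-q[0]);M2=M1@Rr(1,q[1]);M3=M2@Rr(2,-q[2]);M4=M3@Rr(1,q[3]);M5=M4@Rr(2,-q[4]);M6=M5@Rr(1,q[5]);M7=M6@Rr(2,-q[6]+90)
    # independent cols
    return np.column_stack([M1,M3[:,[0,2]],M3[:,[1]],M4[:,[0,2]],M5[:,[0,1]],M6[:,[0,2]]]),M7
E
python3 - <<'E'
from kin import *
np.set_printoptions(precision=4,suppress=True)
A=np.vstack([Jm(q)[0] for q,x,e in D]);b=np.concatenate([x for q,x,e in D])
x,_,rk,sv=np.linalg.lstsq(A,b,rcond=None);print(A.shape,x,rk,sv);print((A@x-b).reshape(-1,3)*1000)
import itertools
names=['1x','1y','1z','3x','3z','3y','4x','4z','5x','5y','6x','6z']
base=[2,4,7,11]
for k in (0,1,2,3):
  o=[]
  for c in itertools.combinations([i for i in range(12) if i not in base],k):
    s=base+list(c);y,*_=np.linalg.lstsq(A[:,s],b,rcond=None);o.append((np.abs(A[:,s]@y-b).max()*1000,[names[i] for i in s],y))
  o.sort(key=lambda t:t[0]);print(k,o[0],o[1] if k else'')
E
```

```text
(15, 12) [ 0.     -0.0156  0.2495 -0.      0.4678 -0.0106  0.      0.5131 -0.
 -0.0004  0.      0.3607] 12 [4.9297 4.4362 3.855  0.6376 0.6134 0.504  0.2201 0.1972 0.1332 0.1064
 0.0628 0.0094]
[[ 0.  0. -0.]
 [-0. -0. -0.]
 [ 0.  0.  0.]
 [-0. -0.  0.]
 [ 0.  0. -0.]]
0 (np.float64(24.286498975793965), ['1z', '3z', '4z', '6z'], array([0.202 , 0.4525, 0.5144, 0.2962])) 
1 (np.float64(1.358804493097443), ['1z', '3z', '4z', '6z', '1y'], array([ 0.2507,  0.4673,  0.5154,  0.361 , -0.0268])) (np.float64(1.9587291013494212), ['1z', '3z', '4z', '6z', '3y'], array([ 0.2469,  0.4685,  0.5099,  0.3594, -0.026 ]))
2 (np.float64(0.07909655201693289), ['1z', '3z', '4z', '6z', '1y', '3y'], array([ 0.2493,  0.4678,  0.5132,  0.3606, -0.0159, -0.0106])) (np.float64(1.0549449956408496), ['1z', '3z', '4z', '6z', '1y', '5x'], array([ 0.2534,  0.4653,  0.5165,  0.3577, -0.027 ,  0.004 ]))
3 (np.float64(5.19817272559564e-06), ['1z', '3z', '4z', '6z', '1y', '3y', '5y'], array([ 0.2495,  0.4678,  0.5131,  0.3607, -0.0156, -0.0106, -0.0004])) (np.float64(0.023497960474405666), ['1z', '3z', '4z', '6z', '1y', '3x', '3y'], array([ 0.2494,  0.4679,  0.5133,  0.3607, -0.0155, -0.0003, -0.011 ]))
```

The model now fits exactly: an SRS arm with small lateral offsets. Next I'll check which elbow swivels keep the press pose inside the joint ranges.

```bash
cat >> kin.py <<'E'
PX=np.array([0,-.0156,.2495,0,.4678,-.0106,0,.5131,0,-.0004,0,.3607])
LO=np.array([-163.93,-17.29,-79.2,3.27,-89.18,5.43,-154.24]);HI=np.array([163.93,119.83,71.16,140.29,269.18,117.66,154.24])
def FK(q):
    A,M=Jm(q); return A@PX,M
def ik(q0,Rt,pt,w=.02,lim=True,qn=None):
    Rm=Rt.as_matrix()
    qn=q0 if qn is None else qn
    def r(q):
        P,M=FK(q); return np.r_[(P-pt)*100,R.from_matrix(Rm.T@M).as_rotvec()*30,w*(np.array(q)-qn)*.01]
    m=.3
    f=least_squares(r,np.clip(q0,LO+m+.1,HI-m-.1),bounds=(LO+m,HI-m) if lim else (-np.inf,np.inf))
    P,M=FK(f.x);return f.x,np.linalg.norm(P-pt)*1000,np.degrees(R.from_matrix(Rm.T@M).magnitude())
E
python3 - <<'E'
from kin import *
np.set_printoptions(precision=1,suppress=True,linewidth=150)
rng=np.random.default_rng(0)
for d,phi in ((-.028,0),(-.028,90),(.03,0),(.03,90)):
    Rt,pt,a=pose(10,phi,[.503,-.03,.159],d)
    S=[]
    for k in range(60):
        q,e,g=ik(LO+(HI-LO)*rng.random(7),Rt,pt,w=0)
        if e<.1 and g<.1: S.append(q)
    S=np.array(S);print(d,phi,len(S))
    if len(S):
        S=S[np.argsort(S[:,2])];print(S[::max(1,len(S)//12)])
E
```

```text
-0.028 0 0
-0.028 90 0
0.03 0 0
0.03 90 0
```

Run:
```python
from kin import *
np.set_printoptions(precision=1,suppress=True,linewidth=150)
for q,x,e in D: print(np.linalg.norm(FK(q)[0]-x))
rng=np.random.default_rng(0)
for d,phi in ((-.028,0),(-.028,90)):
    Rt,pt,a=pose(10,phi,[.503,-.03,.159],d)
    S=[];B=[]
    for k in range(80):
        q0=LO+(HI-LO)*rng.random(7)
        q,e,g=ik(q0,Rt,pt,w=0,lim=False);q=(q+180)%360-180
        if e<.1 and g<.1: S.append(np.r_[q,np.maximum(np.maximum(LO-q,q-HI),0).sum()])
        q,e,g=ik(q0,Rt,pt,w=0);B.append(np.r_[q,e,g])
    S=np.array(S);S=S[np.argsort(S[:,7])];print(S[:15]);B=np.array(B);print(B[np.argsort(B[:,7]+B[:,8]*3)][:6])
```

```text
5.430186289227714e-05
5.343558368842315e-05
5.338656848553182e-05
3.808773286910465e-05
3.987748839966827e-05
[[ 22.4 -26.7  -9.8 135.2 -26.4  40.9 -52.2   9.4]
 [ 14.7 -26.7  -3.9 135.4 -21.3  39.9 -56.7   9.5]
 [ 30.7 -27.1 -16.1 135.  -31.8  42.4 -47.4   9.8]
 [ 32.6 -27.2 -17.5 135.  -33.1  42.8 -46.3   9.9]
 [ 35.3 -27.5 -19.4 134.9 -34.7  43.3 -44.8  10.2]
 [ 37.9 -27.8 -21.4 134.8 -36.4  44.  -43.4  10.5]
 [ 39.2 -27.9 -22.3 134.8 -37.1  44.2 -42.7  10.6]
 [ -1.1 -28.    8.1 135.8  -9.6  38.6 -67.1  10.7]
 [-13.7 -30.1  17.5 136.1   1.   38.7 -76.4  12.9]
 [ 58.7 -32.1 -35.8 134.4 -49.3  50.5 -32.3  14.8]
 [ 67.2 -35.2 -41.  134.2 -54.7  54.4 -27.9  17.9]
 [-30.8 -35.4  29.3 136.5  17.4  40.9 -90.7  18.1]
 [-31.9 -35.8  29.9 136.5  18.5  41.1 -91.7  18.5]
 [ 87.8 -47.4 -50.7 134.  -68.6  68.7 -17.7  30.1]
 [ 95.5 -54.  -52.7 134.  -74.   76.3 -14.4  36.7]]
[[ 23.9 -17.   -9.3 129.1 -27.3  43.6 -48.5  34.6   5.5]
 [ 23.9 -17.   -9.3 129.1 -27.3  43.6 -48.5  34.6   5.5]
 [ 23.9 -17.   -9.3 129.1 -27.3  43.6 -48.5  34.6   5.5]
 [ 23.9 -17.   -9.3 129.1 -27.3  43.6 -48.5  34.6   5
[... 527 characters left out ...]
 [ 46.7 -29.1 -27.7 134.6 -41.8  46.3  51.4  11.8]
 [ 47.2 -29.2 -28.  134.6 -42.1  46.4  51.6  11.9]
 [-11.4 -29.6  15.7 136.1  -1.1  38.6  15.4  12.3]
 [ 50.9 -30.  -30.6 134.5 -44.4  47.6  53.6  12.7]
 [-15.5 -30.5  18.7 136.2   2.5  38.7  12.2  13.3]
 [-16.6 -30.8  19.5 136.2   3.5  38.8  11.4  13.5]
 [-18.9 -31.4  21.2 136.3   5.7  39.    9.5  14.1]]
[[ 23.9 -17.   -9.3 129.1 -27.3  43.6  41.5  34.6   5.5]
 [ 23.9 -17.   -9.3 129.1 -27.3  43.6  41.5  34.6   5.5]
 [ 23.9 -17.   -9.3 129.1 -27.3  43.6  41.5  34.6   5.5]
 [ 23.9 -17.   -9.3 129.1 -27.3  43.6  41.5  34.6   5.5]
 [ 23.9 -17.   -9.3 129.1 -27.3  43.6  41.5  34.6   5.5]
 [ 23.9 -17.   -9.3 129.1 -27.3  43.6  41.5  34.6   5.5]]
```

With the tool along the key's axis, the valve pose cannot be reached: joint 2 would need about -27°. The wing can still be gripped with the tool inclined about the jaw axis, so I'll map which inclinations β and key angles φ are feasible.

```bash
cat >> kin.py <<'E'
def gpose(psi,phi,beta,tip,d,h=.088,tilt=35,xo=0):
    Rk=R.from_euler('z',psi,degrees=True)*R.from_euler('y',-tilt,degrees=True)*R.from_euler('z',phi,degrees=True)
    a=Rk.as_matrix()[:,2]
    return Rk*R.from_euler('y',beta,degrees=True)*R.from_euler('x',180,degrees=True), np.array(tip)+d*a+Rk.apply([xo,0,h]), a
E
cat > map.py <<'E'
from kin import *
np.set_printoptions(precision=1,suppress=True,linewidth=150)
rng=np.random.default_rng(1)
seeds=[np.array(D[3][0]),np.array(D[4][0])]+[np.array([0,0,0,110,0,70,x]) for x in (-120,-60,0,60,120)]
for beta in (15,25,35,45):
    row=[]
    for phi in range(-180,180,20):
        ok=True
        for d in (-.028,.005):
            Rt,pt,a=gpose(10,phi,beta,[.503,-.03,.159],d)
            best=min((ik(s,Rt,pt,w=0) for s in seeds),key=lambda t:t[1]+3*t[2])
            if best[1]>.3 or best[2]>.3: ok=False;break
        row.append((phi,'Y j7=%d'%best[0][6] if ok else '.'))
    print(beta,[r for r in row if r[1]!='.'])
E
python3 map.py
```

```text
15 []
25 [(-100, 'Y j7=-117'), (-80, 'Y j7=-107'), (-60, 'Y j7=-89'), (-40, 'Y j7=-82'), (-20, 'Y j7=-81'), (0, 'Y j7=-73'), (20, 'Y j7=-62')]
35 [(-120, 'Y j7=-113'), (-100, 'Y j7=-104'), (-80, 'Y j7=-102'), (-60, 'Y j7=-94'), (-40, 'Y j7=-89'), (-20, 'Y j7=-81'), (0, 'Y j7=-78'), (20, 'Y j7=-70'), (40, 'Y j7=-64'), (60, 'Y j7=-58')]
45 [(-120, 'Y j7=-105'), (-100, 'Y j7=-99'), (-80, 'Y j7=-96'), (-60, 'Y j7=-93'), (-40, 'Y j7=-90'), (-20, 'Y j7=-83'), (0, 'Y j7=-80'), (20, 'Y j7=-76'), (40, 'Y j7=-74'), (60, 'Y j7=-65'), (80, 'Y j7=-63')]
```

With β≈40° and φ from -120° to +70° in reach, one grasp covers both seeking and opening. I'll put the key back in its pocket and regrasp it inclined.

Run:
```python
from kin import *
o=status.get_obs()
delta(o,R.from_euler('xyz',[179.9,-.1,4.14],degrees=True),np.array([.4646,-.3399,.25]))
```

```text
turn [-12.48  12.54  -2.09] shift [ 0.0245 -0.2453 -0.0482]
```

step_arm --series '[{"ax": 0, "ay": 0, "az": 0, "x": 0, "y": -0.04, "z": 0.0, "claw": 0}, {"ax": -4, "ay": 4, "az": -0.7, "x": 0.01, "y": -0.085, "z": 0, "claw": 0}, {"ax": -8, "ay": 8, "az": -1.4, "x": 0.02, "y": -0.13, "z": 0, "claw": 0}, {"ax": -12.5, "ay": 12.5, "az": -2.1, "x": 0.0245, "y": -0.175, "z": 0, "claw": 0}, {"ax": -12.5, "ay": 12.5, "az": -2.1, "x": 0.0245, "y": -0.215, "z": -0.01, "claw": 0}, {"ax": -12.5, "ay": 12.5, "az": -2.1, "x": 0.0245, "y": -0.245, "z": -0.03, "claw": 0}, {"ax": -12.5, "ay": 12.5, "az": -2.1, "x": 0.0245, "y": -0.245, "z": -0.05, "claw": 0}, {"ax": -12.5, "ay": 12.5, "az": -2.1, "x": 0.0245, "y": -0.245, "z": -0.05, "claw": 0}, {"ax": -12.5, "ay": 12.5, "az": -2.1, "x": 0.0245, "y": -0.245, "z": -0.05, "claw": 0}]'

```text
time_s: 6.1
tool_pos: [0.4652, -0.3375, 0.2464]
tool_rot: [-179.9, -0.2, 4.4]
force: [0.8, -0.1, -2.3]
grip_width: 0.0117
```

Run:
```python
from kin import *
o=status.get_obs();print(o['time_s'],o['tool_pos'],o['tool_rot'],o['force'])
delta(o,R.from_euler('xyz',[179.9,-.1,4.14],degrees=True),np.array([.4643,-.3397,.16]))
im=vision.read_camera('wrist');cv2.imwrite('pics/w6.png',im[:,:,::-1])
a=cv2.imread('pics/w4.png');b=im[:,:,::-1]
cv2.imwrite('pics/cmp6.png',np.hstack([a[150:400,200:360],b[150:400,200:360]]).repeat(2,0).repeat(2,1))
```

```text
6.1 [ 0.46518315 -0.33745578  0.24636079] [-179.9342517    -0.20346431    4.36685707] [ 0.78078683 -0.14678699 -2.28266762]
turn [-0.17  0.09 -0.23] shift [-0.0009 -0.0022 -0.0864]
```

View pics/cmp6.png

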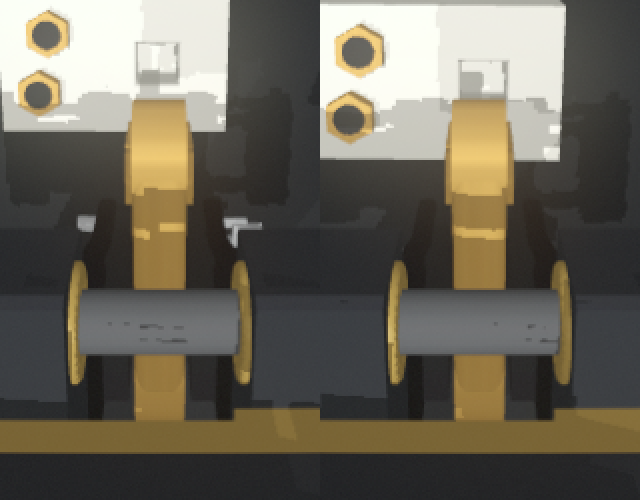

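The wing sits exactly as before in the jaws, so the key hasn't slipped. I'll go down to just above the pocket and settle there.

step_arm --series '[{"ax": -0.2, "ay": 0.1, "az": -0.2, "x": -0.001, "y": -0.002, "z": -0.04, "claw": 0}, {"ax": -0.2, "ay": 0.1, "az": -0.2, "x": -0.001, "y": -0.002, "z": -0.075, "claw": 0}, {"ax": -0.2, "ay": 0.1, "az": -0.2, "x": -0.001, "y": -0.002, "z": -0.087, "claw": 0}, {"ax": -0.2, "ay": 0.1, "az": -0.2, "x": -0.001, "y": -0.002, "z": -0.087, "claw": 0}, {"ax": -0.2, "ay": 0.1, "az": -0.2, "x": -0.001, "y": -0.002, "z": -0.087, "claw": 0}]'

```text
time_s: 6.65
tool_pos: [0.4658, -0.3398, 0.1619]
tool_rot: [179.7, -0.3, 4.2]
force: [1.1, 0.2, -1.0]
grip_width: 0.0116
```

Run:
```python
from kin import *
o=status.get_obs();print(o['time_s'],o['tool_pos'],o['tool_rot'],o['force'])
delta(o,R.from_euler('xyz',[179.95,-.0,4.14],degrees=True),np.array([.4641,-.3397,.105]))
im=vision.read_camera('wrist');cv2.imwrite('pics/w7.png',im[:,:,::-1])
```

```text
6.65 [ 0.46580809 -0.33978301  0.16194004] [179.67406193  -0.27115395   4.23960159] [ 1.09744481  0.17925534 -0.96950993]
turn [ 0.26  0.29 -0.1 ] shift [-0.0017  0.0001 -0.0569]
```

View pics/w7.png

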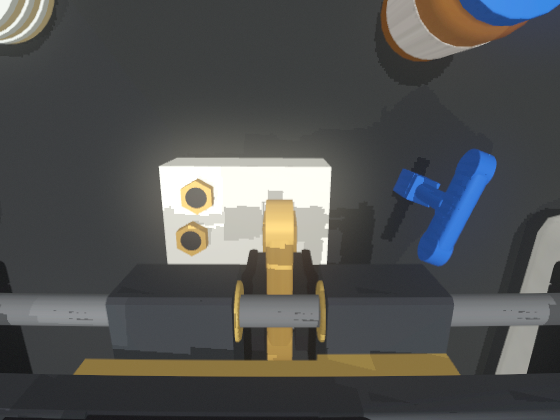

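step_arm --series '[{"ax": 0.2, "ay": 0.3, "az": -0.1, "x": -0.0015, "y": 0, "z": 0, "claw": 0}, {"ax": 0.2, "ay": 0.3, "az": -0.1, "x": -0.0015, "y": 0, "z": -0.004, "claw": 0}, {"ax": 0.2, "ay": 0.3, "az": -0.1, "x": -0.0015, "y": 0, "z": -0.01, "claw": 0}, {"ax": 0.2, "ay": 0.3, "az": -0.1, "x": -0.0015, "y": 0, "z": -0.016, "claw": 0}, {"ax": 0.2, "ay": 0.3, "az": -0.1, "x": -0.0015, "y": 0, "z": -0.022, "claw": 0}, {"ax": 0.2, "ay": 0.3, "az": -0.1, "x": -0.0015, "y": 0, "z": -0.028, "claw": 0}]'

```text
time_s: 7.3
tool_pos: [0.463, -0.3393, 0.1311]
tool_rot: [-180.0, 0.2, 4.1]
force: [-0.5, 0.7, -1.5]
grip_width: 0.0116
```

It has entered the pocket with no force, so I'll continue down.

step_arm --series '[{"ax": 0, "ay": 0, "az": 0, "x": 0.0005, "y": 0, "z": -0.008, "claw": 0}, {"ax": 0, "ay": 0, "az": 0, "x": 0.0005, "y": 0, "z": -0.016, "claw": 0}, {"ax": 0, "ay": 0, "az": 0, "x": 0.0005, "y": 0, "z": -0.024, "claw": 0}, {"ax": 0, "ay": 0, "az": 0, "x": 0.0005, "y": 0, "z": -0.027, "claw": 0}, {"ax": 0, "ay": 0, "az": 0, "x": 0.0005, "y": 0, "z": -0.027, "claw": 0}]'

```text
time_s: 7.8
tool_pos: [0.4632, -0.3391, 0.104]
tool_rot: [-179.9, 0.2, 4.1]
force: [0.5, -0.1, -1.3]
grip_width: 0.0118
```

```bash
cat >> kin.py <<'E'
def bpose(key,yaw,beta,h,flip=False):
    Rk=R.from_euler('z',yaw,degrees=True)
    Rt=Rk*R.from_euler('y',beta,degrees=True)*R.from_euler('x',180,degrees=True)
    if flip: Rt=Rt*R.from_euler('z',180,degrees=True)
    return Rt,np.array(key)+[0,0,h]
E
python3 - <<'E'
from kin import *
np.set_printoptions(precision=3,suppress=True,linewidth=150)
ct=cam('top');print('reagent cap',plane(ct,[[456,180]],.13),'base',plane(ct,[[437,190]],.02),'beaker/petri',plane(ct,[[314,185],[238,196]],.048))
o=status.get_obs();print(o['qpos'])
for fl in (False,True):
  for b in (30,40):
    for up in (0,.1):
        Rt,pt=bpose([.4632,-.3391,.0165],4.1,b,.089+up,fl)
        s=np.array(o['qpos']); s2=s.copy();s2[6]+=180
        print(fl,b,up,*min((ik(x,Rt,pt,w=.02) for x in (s,s2)),key=lambda t:t[1]+t[2]))
E
```

```text
reagent cap [[ 0.622 -0.445  0.13 ]] base [[ 0.622 -0.44   0.02 ]] beaker/petri [[ 0.619 -0.106  0.048]
 [ 0.584  0.092  0.048]]
[ 40.871  15.144  -8.476 102.421   2.577  62.822 -54.386]
False 30 0 [ 27.465  33.563  -3.805  82.042  15.633  91.569 -65.464] 3.1179925487662426e-05 9.669302451886983e-06
False 30 0.1 [ 27.974  29.181  -4.607  76.712  15.897 101.025 -63.17 ] 3.921655779841405e-05 1.073770300049294e-05
False 40 0 [ 23.839  40.467  -1.414  75.369  17.937 100.63  -65.952] 4.386681301112228e-05 1.2215440047192074e-05
False 40 0.1 [ 24.205  35.844  -2.026  70.8    18.823 109.449 -63.233] 5.203339563939024e-05 1.2845434134305976e-05
True 30 0 [ 27.465  33.563  -3.805  82.042  15.633  91.569 114.536] 3.1179846400359286e-05 9.669315039242965e-06
True 30 0.1 [ 27.974  29.181  -4.607  76.712  15.897 101.025 116.83 ] 3.921655740897821e-05 1.073770837381428e-05
True 40 0 [ 23.839  40.467  -1.414  75.369  17.937 100.63  114.048] 4.386188219481662e-05 1.2215872239739805e-05
True 40 0.1 [ 24.205  35.844  -2.026  70.8    18.823 109.449 116.767] 5.202690573467409e-05 1.284772113471098e-05
```

step_arm --series '[{"ax": 0, "ay": 0, "az": 0, "x": 0, "y": 0, "z": 0, "claw": 40}, {"ax": 0, "ay": 0, "az": 0, "x": 0, "y": 0, "z": 0, "claw": 40}, {"ax": 0, "ay": 0, "az": 0, "x": 0, "y": 0, "z": 0, "claw": 40}, {"ax": -0.5, "ay": 7, "az": 0, "x": 0, "y": 0, "z": 0.001, "claw": 40}, {"ax": -1.1, "ay": 15, "az": 0, "x": 0, "y": 0, "z": 0.001, "claw": 40}, {"ax": -1.7, "ay": 23, "az": 0, "x": 0, "y": 0, "z": 0.001, "claw": 40}, {"ax": -2.2, "ay": 31, "az": 0, "x": 0, "y": 0, "z": 0.001, "claw": 40}, {"ax": -2.9, "ay": 40, "az": 0, "x": 0, "y": 0, "z": 0.001, "claw": 40}, {"ax": -2.9, "ay": 40, "az": 0, "x": 0, "y": 0, "z": 0.001, "claw": 40}, {"ax": -2.9, "ay": 40, "az": 0, "x": 0, "y": 0, "z": 0.001, "claw": 40}]'

```text
time_s: 8.8
tool_pos: [0.4638, -0.3388, 0.1041]
tool_rot: [-179.9, 40.3, 4.2]
force: [-0.5, -0.9, 0.5]
grip_width: 0.0343
```

Run:
```python
from kin import *
o=status.get_obs();print(o['time_s'],o['tool_pos'],o['tool_rot'],o['force'],o['qpos'],o['grip_width'])
Rt,pt=bpose([.4632,-.3391,.016],4.1,40,.089)
delta(o,Rt,pt)
im=vision.read_camera('wrist');cv2.imwrite('pics/w8.png',im[:,:,::-1])
im=vision.read_camera('side');cv2.imwrite('pics/s8.png',im[:,:,::-1])
```

```text
8.8 [ 0.46378971 -0.33875465  0.10409393] [-179.9203277    40.30954796    4.23604334] [-0.53139125 -0.9208839   0.46106271] [ 26.18081001  40.93783587  -5.18633664  75.01324383  19.79618149
 101.3827493  -67.31055768] 0.03429498401976887
turn [-0.04 -0.31 -0.08] shift [-0.0006 -0.0003  0.0009]
```

View pics/w8.png

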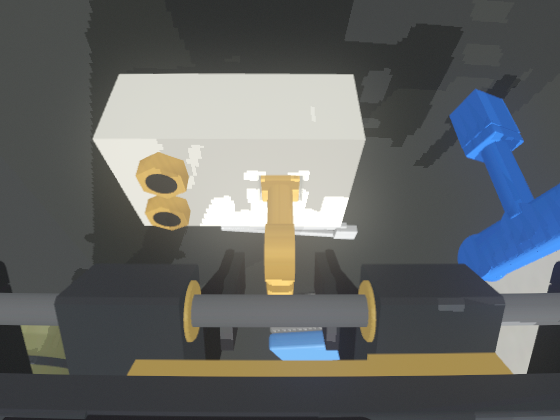

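View pics/s8.png

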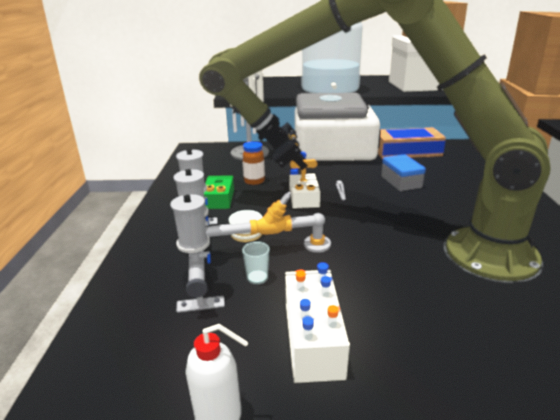

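The key stands upright in its pocket between the inclined fingers. Closing now, then lifting.

step_arm --series '[{"ax": 0, "ay": -0.3, "az": 0, "x": -0.0005, "y": 0, "z": 0.001, "claw": 20}, {"ax": 0, "ay": -0.3, "az": 0, "x": -0.0005, "y": 0, "z": 0.001, "claw": 0}, {"ax": 0, "ay": -0.3, "az": 0, "x": -0.0005, "y": 0, "z": 0.001, "claw": 0}, {"ax": 0, "ay": -0.3, "az": 0, "x": -0.0005, "y": 0, "z": 0.001, "claw": 0}, {"ax": 0, "ay": -0.3, "az": 0, "x": -0.0005, "y": 0, "z": 0.001, "claw": 0}, {"ax": 0, "ay": -0.3, "az": 0, "x": -0.0005, "y": 0, "z": 0.001, "claw": 0}]' --squeeze 58

```text
time_s: 9.5
tool_pos: [0.463, -0.3394, 0.1077]
tool_rot: [179.9, 40.0, 4.0]
force: [0.4, 0.7, 6.0]
grip_width: 0.0117
```

step_arm --series '[{"ax": 0, "ay": 0, "az": 0, "x": 0, "y": 0, "z": 0.01, "claw": 0}, {"ax": 0, "ay": 0, "az": 0, "x": 0, "y": 0, "z": 0.025, "claw": 0}, {"ax": 0, "ay": 0, "az": 0, "x": 0, "y": 0, "z": 0.045, "claw": 0}, {"ax": 0, "ay": 0, "az": 0, "x": 0, "y": 0, "z": 0.085, "claw": 0}, {"ax": 0, "ay": 0, "az": 0, "x": 0, "y": 0, "z": 0.125, "claw": 0}, {"ax": 0, "ay": 0, "az": 0, "x": 0, "y": 0, "z": 0.15, "claw": 0}, {"ax": 0, "ay": 0, "az": 0, "x": 0, "y": 0, "z": 0.15, "claw": 0}]'

```text
time_s: 10.2
tool_pos: [0.4644, -0.3401, 0.2624]
tool_rot: [179.6, 39.5, 3.8]
force: [0.3, 0.7, -2.4]
grip_width: 0.0113
```

Run:
```python
from kin import *
o=status.get_obs();print(o['time_s'],o['tool_pos'],o['tool_rot'],o['force'],o['qpos'],o['grip_width'])
im=vision.read_camera('wrist');cv2.imwrite('pics/w9.png',im[:,:,::-1])
im=vision.read_camera('side');cv2.imwrite('pics/s9.png',im[:,:,::-1])
```

```text
10.2 [ 0.46439145 -0.34013174  0.2624347 ] [179.57352353  39.5092375    3.80607291] [ 0.2946038   0.71278376 -2.43878502] [ 25.80744811  33.92507849  -4.63493208  67.022779    20.45892331
 114.62523656 -62.31503292] 0.011286801739269362
```

View pics/w9.png

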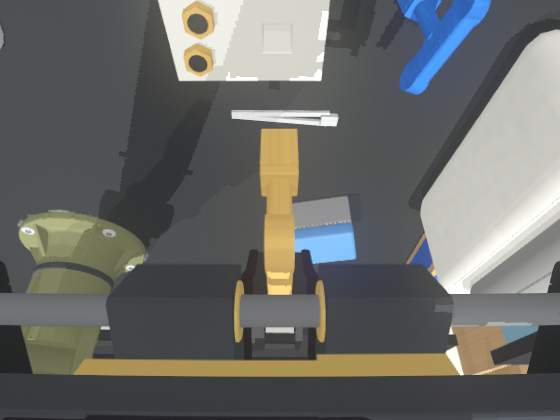

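View pics/s9.png

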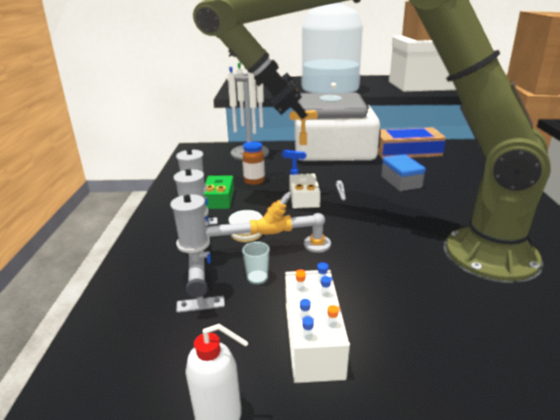

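```bash
cat >> kin.py <<'E'
def keyR(o,beta=40):
    Rt=R.from_euler('xyz',o['tool_rot'],degrees=True)
    return Rt*R.from_euler('x',180,degrees=True)*R.from_euler('y',-beta,degrees=True)
def kpts(o,P,h,beta=40,xo=0):
    return keyR(o,beta).apply(np.array(P)-[xo,0,h])+o['tool_pos']
E
python3 - <<'E'
from kin import *
np.set_printoptions(precision=2,suppress=True)
o=status.get_obs();c=cam('wrist',o)
w=.01075
for h in (.089,.0917):
  for b in (40,42): print(h,b,proj(c,kpts(o,[[w,w,0],[w,-w,0],[w,w,.035],[w,-w,.035],[.04,0,.1],[.04,0,.076]],h,b)).tolist())
im=cv2.imread('pics/w9.png');cv2.imwrite('pics/w9z.png',cv2.resize(im[115:305,220:340],None,fx=3,fy=3))
E
```

```text
0.089 40 [[260.07908000566897, 128.35261104704446], [296.4544966900975, 128.3403302327726], [258.11044411945676, 174.20918364900535], [298.2324486560541, 174.1970376812478], [277.65941354645685, 260.6518574453714], [277.8000458680733, 206.5478316237475]]
0.089 42 [[259.8185078057707, 124.90517012624271], [296.684943378164, 124.89259716660604], [257.9090183988635, 172.54031096701382], [298.411104029408, 172.52798282712962], [277.65510093832614, 264.59751196096937], [277.78842712590654, 208.83887817421265]]
0.0917 40 [[260.21655436582995, 125.17189383025288], [296.3303474787767, 125.15962048660731], [258.2757478900763, 170.33632918889725], [298.0831467430028, 170.32415365791422], [277.67650777175817, 254.02835862546198], [277.8143909465285, 201.07761725970937]]
0.0917 42 [[259.9525180595203, 121.5872979116256], [296.5638102179584, 121.57472515455028], [258.0686661801793, 168.53172716594287], [298.266772727119, 168.51935996488942], [277.6712239364491, 257.8003854505116], [277.80211393656634, 203.17154389787726]]
```

View pics/w9z.png

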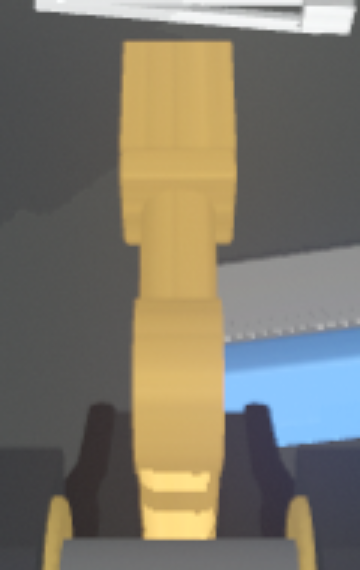

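The key is held at h≈0.088 m and β≈40°, which matches the image. Next comes the pre-approach at φ=-60°, with my model checking joint continuity along the way.

```bash
cat >> kin.py <<'E'
def chain(q,o,rows):
    R0=R.from_euler('xyz',o['tool_rot'],degrees=True);q=np.array(q)
    for r in rows:
        Rt=R.from_rotvec(r[:3],degrees=True)*R0;pt=np.array(o['tool_pos'])+r[3:6]
        q2,e,g=ik(q,Rt,pt,w=.02);print(np.round(q2,0),'%.1f %.1f'%(e,g),'maxstep %.0f'%np.abs(q2-q).max());q=q2
E
python3 - <<'E'
from kin import *
np.set_printoptions(precision=3,suppress=True)
o=status.get_obs()
for phi in (-60,-20):
    Rt,pt,a=gpose(10,phi,40,[.503,-.03,.159],.05)
    delta(o,Rt,pt);rv=(Rt*R.from_euler('xyz',o['tool_rot'],degrees=True).inv()).as_rotvec(degrees=True)
    s=pt-o['tool_pos'];n=10
    chain(o['qpos'],o,[np.r_[rv*k/n,s*k/n] for k in range(1,n+1)])
E
```

```text
turn [ 22.02 -28.85 -52.32] shift [-0.038  0.296  0.015]
[ 27.  32.  -5.  69.  15. 114. -67.] 0.0 0.0 maxstep 6
[ 28.  29.  -5.  72.   9. 113. -71.] 0.0 0.0 maxstep 6
[ 29.  26.  -5.  75.   3. 111. -75.] 0.0 0.0 maxstep 6
[ 30.  23.  -5.  79.  -3. 108. -79.] 0.0 0.0 maxstep 6
[ 30.  19.  -5.  83.  -8. 106. -83.] 0.0 0.0 maxstep 5
[ 31.  16.  -5.  88. -13. 102. -85.] 0.0 0.0 maxstep 5
[ 32.  11.  -5.  93. -18.  99. -88.] 0.0 0.0 maxstep 5
[ 33.   7.  -4.  98. -23.  96. -90.] 0.0 0.0 maxstep 5
[ 33.   3.  -4. 104. -28.  92. -92.] 0.0 0.0 maxstep 6
[ 34.  -2.  -4. 110. -33.  88. -94.] 0.0 0.0 maxstep 6
turn [ 10.39 -33.38 -13.64] shift [-0.038  0.296  0.015]
[ 26.  30.  -6.  71.  17. 112. -65.] 0.0 0.0 maxstep 4
[ 26.  27.  -6.  75.  13. 110. -68.] 0.0 0.0 maxstep 4
[ 26.  23.  -7.  79.  10. 107. -70.] 0.0 0.0 maxstep 4
[ 26.  19.  -8.  83.   7. 105. -72.] 0.0 0.0 maxstep 4
[ 26.  16.  -9.  86.   4. 102. -74.] 0.0 0.0 maxstep 4
[ 25.  12.  -9.  90.   1.  99. -76.] 0.0 0.0 maxstep 4
[ 25.   8. -10.  93.  -2.  96. -78.] 0.0 0.0 maxstep 4
[ 25.   4. -11.  97.  -5.  93. -79.] 0.0 0.0 maxstep 4
[ 24.   0. -11. 101.  -8.  90. -81.] 0.0 0.0 maxstep 4
[ 24.  -4. -12. 104. -11.  87. -83.] 0.0 0.0 maxstep 4
```

step_arm --series '[{"ax": 2.2, "ay": -2.9, "az": -5.2, "x": -0.004, "y": 0.03, "z": 0.015, "claw": 0}, {"ax": 4.4, "ay": -5.8, "az": -10.5, "x": -0.008, "y": 0.06, "z": 0.03, "claw": 0}, {"ax": 6.6, "ay": -8.7, "az": -15.7, "x": -0.011, "y": 0.09, "z": 0.03, "claw": 0}, {"ax": 8.8, "ay": -11.5, "az": -21, "x": -0.015, "y": 0.12, "z": 0.03, "claw": 0}, {"ax": 11, "ay": -14.4, "az": -26.2, "x": -0.019, "y": 0.15, "z": 0.03, "claw": 0}, {"ax": 13.2, "ay": -17.3, "az": -31.4, "x": -0.023, "y": 0.18, "z": 0.03, "claw": 0}, {"ax": 15.4, "ay": -20.2, "az": -36.6, "x": -0.027, "y": 0.21, "z": 0.03, "claw": 0}, {"ax": 17.6, "ay": -23, "az": -41.8, "x": -0.03, "y": 0.24, "z": 0.03, "claw": 0}, {"ax": 19.8, "ay": -26, "az": -47, "x": -0.034, "y": 0.27, "z": 0.025, "claw": 0}, {"ax": 22, "ay": -28.9, "az": -52.3, "x": -0.038, "y": 0.296, "z": 0.02, "claw": 0}, {"ax": 22, "ay": -28.9, "az": -52.3, "x": -0.038, "y": 0.296, "z": 0.015, "claw": 0}, {"ax": 22, "ay": -28.9, "az": -52.3, "x": -0.038, "y": 0.296, "z": 0.015, "claw": 0}]'

```text
time_s: 11.5
tool_pos: [0.4234, -0.0431, 0.27]
tool_rot: [-148.6, 18.1, -34.1]
force: [0.9, -0.1, -1.1]
grip_width: 0.0114
```

Run:
```python
from kin import *
np.set_printoptions(precision=2,suppress=True)
o=status.get_obs();print(o['time_s'],o['tool_pos'],o['tool_rot'],o['force'],o['qpos'])
Rt,pt,a=gpose(10,-60,40,[.503,-.03,.159],.05);delta(o,Rt,pt)
c=cam('wrist',o);tip=np.array([.503,-.03,.159]);print(proj(c,[tip,tip-.028*a]))
np.save('o10.npy',o,allow_pickle=True)
for n in ('wrist','side','top'): cv2.imwrite(f'pics/{n}10.png',vision.read_camera(n)[:,:,::-1])
```

```text
11.5 [ 0.42 -0.04  0.27] [-148.59   18.08  -34.11] [ 0.85 -0.07 -1.09] [ 33.28  -2.27  -3.97 109.74 -32.95  88.11 -94.15]
turn [-0.08 -0.21 -0.1 ] shift [ 0. -0.  0.]
[[275.21  88.93]
 [275.37  64.54]]
```

View pics/wrist10.png

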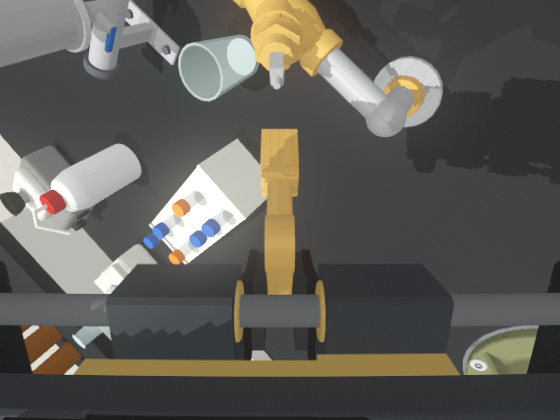

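View pics/side10.png

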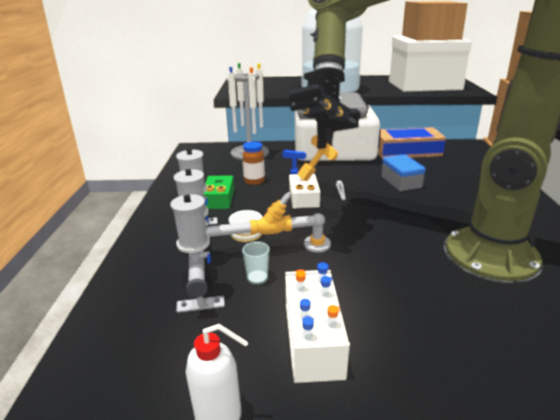

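View pics/top10.png

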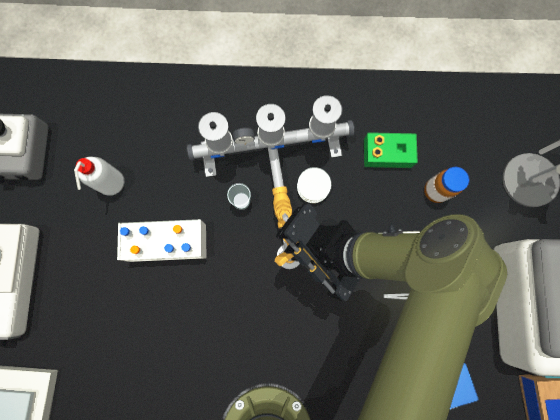

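The wrist view shows the spindle tip near (278,86), just beyond the key's lower end (edge at v≈130). I had predicted (275,89). I'll zoom in for the square's angle and the line's yaw.

Run:
```python
from kin import *
im=cv2.imread('pics/wrist10.png');cv2.imwrite('pics/w10z.png',cv2.resize(im[0:110,220:340],None,fx=6,fy=5.4,interpolation=cv2.INTER_CUBIC))
```

```text
(no output)
```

View pics/w10z.png

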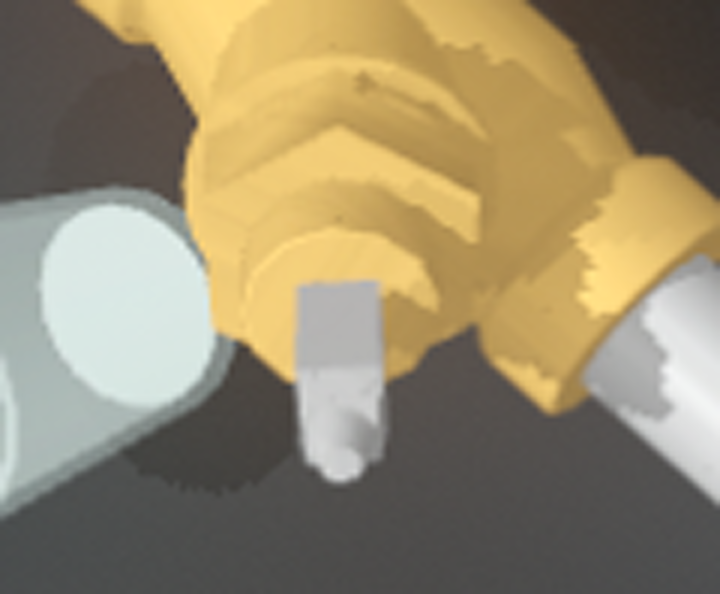

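Run:
```python
from kin import *
np.set_printoptions(precision=4,suppress=True)
o=np.load('o10.npy',allow_pickle=True).item();c=cam('wrist',o)
print('wrist ray at z=.1589',plane(c,[[277,85.5]],.1589), 'pix corrected',plane(c,[[276.4,85]],.1589))
cs=cam('side');print('tri side/wrist',tri(cs,[[289.8,192.5]],c,[[277,85.5]]))
ct=cam('top')
# pipe axis points z=.075 in wrist5/top0: pipe edges in top0
t=cv2.imread('pics/top0.png');g=cv2.cvtColor(t,cv2.COLOR_BGR2GRAY)
for v in (152,158,164,170,176,235,240):
    row=g[v,255:310].astype(int);print(v,[255+i for i in range(55) if row[i]>90][:1],[255+i for i in range(55) if row[i]>90][-1:])
w=.01075
h=.0885
print('key end pred',proj(c,kpts(o,[[w,w,0],[w,-w,0],[0,0,0]],h)),kpts(o,[[0,0,0]],h),keyR(o).as_matrix()[:,2])
```

```text
wrist ray at z=.1589 [[ 0.5038 -0.0328  0.1589]] pix corrected [[ 0.5044 -0.0326  0.1589]]
tri side/wrist [[ 0.5034 -0.0321  0.1579  0.0012]]
152 [269] [277]
158 [270] [278]
164 [271] [279]
170 [272] [309]
176 [273] [309]
235 [282] [291]
240 [283] [292]
key end pred [[259.6239 129.6913]
 [295.8921 129.6628]
 [277.8229 142.609 ]] [[ 0.4731 -0.0341  0.1973]] [-0.5617 -0.1017  0.821 ]
```

Run:
```python
from kin import *
np.set_printoptions(precision=4,suppress=True)
ct=cam('top')
P=plane(ct,[[273,152],[275,164],[286.5,235],[287.5,240]],.08);print(P);d=P[0]-P[3];psi=np.degrees(np.arctan2(d[1],d[0]));print(psi)
x=np.array([np.cos(np.radians(psi)),np.sin(np.radians(psi))]);
print('axis y at x=.504',P[3]+d*(.504-P[3][0])/d[0])
```

```text
[[ 0.6962  0.0035  0.08  ]
 [ 0.6643 -0.0026  0.08  ]
 [ 0.4817 -0.0362  0.08  ]
 [ 0.4693 -0.039   0.08  ]]
10.595366053009265
axis y at x=.504 [ 0.504  -0.0325  0.08  ]
```

All three sources agree: tip (0.504, -0.0325, 0.159), line yaw 10.6°. The square also appears face-on at this φ, so the key is about matched.

Run:
```python
from kin import *
o=status.get_obs();print(o['force'])
for d in (.004,-.006,-.03):
    Rt,pt,a=gpose(10.6,-60,40,[.504,-.0325,.1589],d,h=.0885);delta(o,Rt,pt)
print(a)
```

```text
[ 0.39355896  0.20460357 -1.87059805]
turn [-0.04 -0.02  0.5 ] shift [ 0.0261  0.0018 -0.0371]
turn [-0.04 -0.02  0.5 ] shift [ 0.0317  0.0029 -0.0453]
turn [-0.04 -0.02  0.5 ] shift [ 0.0453  0.0054 -0.065 ]
[-0.56378855 -0.10551016  0.81915204]
```

step_arm --series '[{"ax": 0, "ay": 0, "az": 0.5, "x": 0.013, "y": 0.001, "z": -0.018, "claw": 0}, {"ax": 0, "ay": 0, "az": 0.5, "x": 0.026, "y": 0.002, "z": -0.037, "claw": 0}, {"ax": 0, "ay": 0, "az": 0.5, "x": 0.026, "y": 0.002, "z": -0.037, "claw": 0}, {"ax": 0, "ay": 0, "az": 0.5, "x": 0.026, "y": 0.002, "z": -0.037, "claw": 0}]'

```text
time_s: 12.05
tool_pos: [0.4513, -0.0416, 0.2348]
tool_rot: [-148.5, 18.0, -33.6]
force: [0.1, -0.7, -1.7]
grip_width: 0.0118
```

Run:
```python
from kin import *
np.set_printoptions(precision=3,suppress=True)
o=status.get_obs();print(o['time_s'],o['tool_pos'],o['tool_rot'],o['force'],o['qpos'])
Rt,pt,a=gpose(10.6,-60,40,[.504,-.0325,.1589],.004,h=.0885);delta(o,Rt,pt)
im=vision.read_camera('wrist')[:,:,::-1];cv2.imwrite('pics/w11.png',im)
a=cv2.resize(im[30:200,200:360],None,fx=3,fy=3,interpolation=cv2.INTER_CUBIC)
s=vision.read_camera('side')[:,:,::-1];b=cv2.resize(s[160:245,250:330],(300,510),interpolation=cv2.INTER_CUBIC)
cv2.imwrite('pics/c11.png',np.hstack([a,b]))
```

```text
12.05 [ 0.451 -0.042  0.235] [-148.485   17.994  -33.552] [ 0.061 -0.711 -1.72 ] [ 32.218   2.283  -4.881 109.391 -33.277  83.726 -93.022]
turn [-0.11 -0.07 -0.02] shift [ 0.001 -0.001 -0.   ]
```

View pics/c11.png

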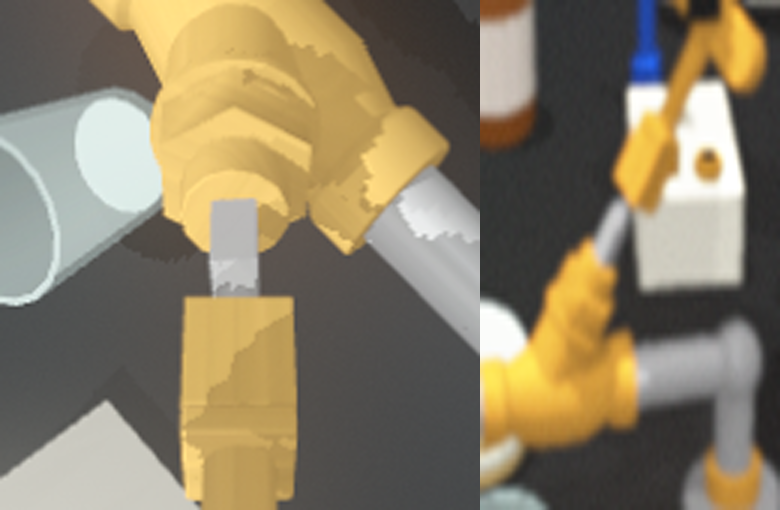

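The key is lined up with the spindle to within about 1 mm in both views. I'll nudge it 0.8 mm along key y and advance 16 mm down the axis.

step_arm --series '[{"ax": 0, "ay": 0, "az": 0, "x": 0.0015, "y": -0.0005, "z": 0.0, "claw": 0}, {"ax": 0, "ay": 0, "az": 0, "x": 0.0035, "y": 0, "z": -0.003, "claw": 0}, {"ax": 0, "ay": 0, "az": 0, "x": 0.006, "y": 0.0005, "z": -0.0065, "claw": 0}, {"ax": 0, "ay": 0, "az": 0, "x": 0.0085, "y": 0.001, "z": -0.01, "claw": 0}, {"ax": 0, "ay": 0, "az": 0, "x": 0.0105, "y": 0.0012, "z": -0.013, "claw": 0}, {"ax": 0, "ay": 0, "az": 0, "x": 0.0105, "y": 0.0012, "z": -0.013, "claw": 0}]'

```text
time_s: 12.75
tool_pos: [0.4622, -0.0406, 0.2214]
tool_rot: [-148.5, 17.9, -33.7]
force: [1.0, -0.3, -1.7]
grip_width: 0.0115
```

Run:
```python
from kin import *
np.set_printoptions(precision=4,suppress=True)
o=status.get_obs();print(o['time_s'],o['tool_pos'],o['tool_rot'],o['force'])
e=kpts(o,[[0,0,0]],.0885)[0];_,_,a=gpose(10.6,0,40,[0,0,0],0)
v=e-[.504,-.0325,.1589];print('along',v@a,'lat',v-(v@a)*a,'angle',np.degrees(np.arccos(keyR(o).as_matrix()[:,2]@a)))
```

```text
12.75 [ 0.4622 -0.0406  0.2214] [-148.4899   17.8518  -33.6531] [ 0.9764 -0.3339 -1.728 ]
along -0.012923713078350938 lat [ 0.0009 -0.0001  0.0006] angle 0.05305507198740309
```

It is already 13 mm onto the spindle with no contact force. Pressing on for the rest.

step_arm --series '[{"ax": 0, "ay": 0, "az": 0, "x": 0.0015, "y": 0.0004, "z": -0.003, "claw": 0}, {"ax": 0, "ay": 0, "az": 0, "x": 0.004, "y": 0.0008, "z": -0.0065, "claw": 0}, {"ax": 0, "ay": 0, "az": 0, "x": 0.006, "y": 0.0012, "z": -0.0095, "claw": 0}, {"ax": 0, "ay": 0, "az": 0, "x": 0.008, "y": 0.0016, "z": -0.0125, "claw": 0}, {"ax": 0, "ay": 0, "az": 0, "x": 0.0085, "y": 0.0016, "z": -0.0135, "claw": 0}, {"ax": 0, "ay": 0, "az": 0, "x": 0.0085, "y": 0.0016, "z": -0.0135, "claw": 0}]'

```text
time_s: 13.35
tool_pos: [0.4692, -0.0393, 0.2108]
tool_rot: [-148.4, 18.0, -33.5]
force: [-8.6, -6.2, 15.4]
grip_width: 0.0113
```

```bash
cat > chk.py <<'E'
from kin import *
np.set_printoptions(precision=4,suppress=True)
o=status.get_obs();print(o['time_s'],o['tool_pos'],o['tool_rot'],o['force'],o['wrist_torque'],o['qpos'])
e=kpts(o,[[0,0,0]],.0885)[0];Rk0=R.from_euler('z',10.6,degrees=True)*R.from_euler('y',-35,degrees=True);a=Rk0.as_matrix()[:,2]
v=e-[.504,-.0325,.1589];print('along',v@a,'lat',v-(v@a)*a,'angle',np.degrees(np.arccos(keyR(o).as_matrix()[:,2]@a)))
rel=(Rk0.inv()*keyR(o)).as_euler('ZYX',degrees=True);print('phi',rel)
E
python3 chk.py
```

```text
13.35 [ 0.4692 -0.0393  0.2108] [-148.4212   17.9823  -33.5275] [-8.6286 -6.1822 15.3849] [-0.0331  1.1542  0.7672] [ 31.4645   5.2463  -5.4124 109.1849 -33.6136  80.7246 -92.539 ]
along -0.02567996489255662 lat [0.0006 0.0001 0.0004] angle 0.14558725943165393
phi [-60.07     0.1274   0.0705]
```

The press force rose to 19 N along the axis at about 26 mm of insertion. That points to home, so I'll check the images.

Run:
```python
from kin import *
im=vision.read_camera('wrist')[:,:,::-1];cv2.imwrite('pics/w12.png',im)
a=cv2.resize(im[30:200,200:360],None,fx=3,fy=3,interpolation=cv2.INTER_CUBIC)
s=vision.read_camera('side')[:,:,::-1];b=cv2.resize(s[160:245,250:330],(300,510),interpolation=cv2.INTER_CUBIC)
cv2.imwrite('pics/c12.png',np.hstack([a,b]))
```

```text
(no output)
```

View pics/c12.png

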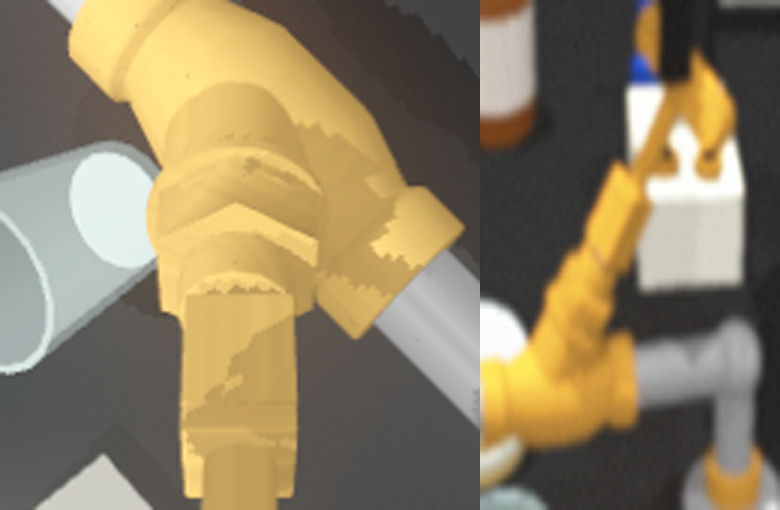

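Both views show the key down against the gland nut. Now to check the turning chain in the model before I turn.

Run:
```python
from kin import *
o=status.get_obs();a=np.array([-.5638,-.1055,.8192]);print(o['force'])
chain(o['qpos'],o,[np.r_[a*t,0,0,0] for t in range(8,97,8)])
for t in range(4,49,4): print(np.round(a*t,1))
```

```text
[-8.74106946 -7.17698447 15.57012338]
[ 30.   5.  -7. 107. -29.  81. -91.] 0.0 0.0 maxstep 5
[ 28.   5.  -8. 106. -24.  81. -89.] 0.0 0.0 maxstep 5
[ 26.   5. -10. 105. -20.  81. -87.] 0.0 0.0 maxstep 5
[ 24.   4. -11. 104. -15.  81. -85.] 0.0 0.0 maxstep 5
[ 22.   4. -13. 104. -10.  80. -84.] 0.0 0.0 maxstep 5
[ 20.   3. -15. 104.  -6.  80. -82.] 0.0 0.0 maxstep 5
[ 19.   2. -16. 104.  -1.  79. -80.] 0.0 0.0 maxstep 5
[ 17.   1. -18. 105.   4.  78. -78.] 0.0 0.0 maxstep 5
[ 15.   0. -20. 107.   8.  77. -77.] 0.0 0.0 maxstep 5
[ 13.  -1. -21. 108.  13.  76. -75.] 0.0 0.0 maxstep 5
[ 12.  -2. -23. 111.  17.  74. -73.] 0.0 0.0 maxstep 4
[ 10.  -4. -25. 113.  22.  72. -72.] 0.0 0.0 maxstep 4
[-2.3 -0.4  3.3]
[-4.5 -0.8  6.6]
[-6.8 -1.3  9.8]
[-9.  -1.7 13.1]
[-11.3  -2.1  16.4]
[-13.5  -2.5  19.7]
[-15.8  -3.   22.9]
[-18.   -3.4  26.2]
[-20.3  -3.8  29.5]
[-22.6  -4.2  32.8]
[-24.8  -4.6  36. ]
[-27.1  -5.1  39.3]
```

step_arm --series '[{"ax": -2.3, "ay": -0.4, "az": 3.3, "x": 0, "y": 0, "z": 0, "claw": 0}, {"ax": -4.5, "ay": -0.8, "az": 6.6, "x": 0, "y": 0, "z": 0, "claw": 0}, {"ax": -6.8, "ay": -1.3, "az": 9.8, "x": 0, "y": 0, "z": 0, "claw": 0}, {"ax": -9, "ay": -1.7, "az": 13.1, "x": 0, "y": 0, "z": 0, "claw": 0}, {"ax": -11.3, "ay": -2.1, "az": 16.4, "x": 0, "y": 0, "z": 0, "claw": 0}, {"ax": -13.5, "ay": -2.5, "az": 19.7, "x": 0, "y": 0, "z": 0, "claw": 0}, {"ax": -13.5, "ay": -2.5, "az": 19.7, "x": 0, "y": 0, "z": 0, "claw": 0}]'

```text
time_s: 14.15
tool_pos: [0.47, -0.0387, 0.2114]
tool_rot: [-160.0, 9.8, -16.4]
force: [-6.2, -5.3, 17.0]
grip_width: 0.0115
```

```bash
python3 chk.py
```

```text
14.15 [ 0.47   -0.0387  0.2114] [-160.0243    9.8444  -16.3976] [-6.1564 -5.348  17.0021] [-0.2344  0.981   0.2017] [ 25.8944   4.7547  -9.845  104.6641 -19.485   80.8776 -87.2649]
along -0.025653676530621915 lat [0.0014 0.0006 0.0011] angle 0.08991316242656715
phi [-35.8154   0.0608   0.0663]
```

step_arm --series '[{"ax": -2.3, "ay": -0.4, "az": 3.3, "x": 0, "y": 0, "z": 0, "claw": 0}, {"ax": -4.5, "ay": -0.8, "az": 6.6, "x": 0, "y": 0, "z": 0, "claw": 0}, {"ax": -6.8, "ay": -1.3, "az": 9.8, "x": 0, "y": 0, "z": 0, "claw": 0}, {"ax": -9, "ay": -1.7, "az": 13.1, "x": 0, "y": 0, "z": 0, "claw": 0}, {"ax": -11.3, "ay": -2.1, "az": 16.4, "x": 0, "y": 0, "z": 0, "claw": 0}, {"ax": -13.5, "ay": -2.5, "az": 19.7, "x": 0, "y": 0, "z": 0, "claw": 0}, {"ax": -15.8, "ay": -3, "az": 22.9, "x": 0, "y": 0, "z": 0, "claw": 0}, {"ax": -18, "ay": -3.4, "az": 26.2, "x": 0, "y": 0, "z": 0, "claw": 0}, {"ax": -20.3, "ay": -3.8, "az": 29.5, "x": 0, "y": 0, "z": 0, "claw": 0}, {"ax": -20.3, "ay": -3.8, "az": 29.5, "x": 0, "y": 0, "z": 0, "claw": 0}]'

```text
time_s: 15.15
tool_pos: [0.47, -0.038, 0.2115]
tool_rot: [179.9, 5.1, 10.8]
force: [-5.4, -2.6, 17.8]
grip_width: 0.0115
```

```bash
python3 chk.py
```

```text
15.15 [ 0.47   -0.038   0.2115] [179.8547   5.0515  10.7838] [-5.3713 -2.5817 17.8387] [-0.4151  0.8736 -0.2267] [ 17.4018   1.7843 -17.1444 104.8497   1.6677  78.3817 -79.3735]
along -0.025659190449387703 lat [0.0014 0.0011 0.0011] angle 0.05162691316022303
phi [ 0.2441  0.0513 -0.0058]
```

step_arm --series '[{"ax": -2.3, "ay": -0.4, "az": 3.3, "x": 0, "y": 0, "z": 0, "claw": 0}, {"ax": -4.5, "ay": -0.8, "az": 6.6, "x": 0, "y": 0, "z": 0, "claw": 0}, {"ax": -6.8, "ay": -1.3, "az": 9.8, "x": 0, "y": 0, "z": 0, "claw": 0}, {"ax": -9, "ay": -1.7, "az": 13.1, "x": 0, "y": 0, "z": 0, "claw": 0}, {"ax": -9, "ay": -1.7, "az": 13.1, "x": 0, "y": 0, "z": 0, "claw": 0}]'

```text
time_s: 15.65
tool_pos: [0.4699, -0.0377, 0.2115]
tool_rot: [170.7, 6.1, 23.0]
force: [-5.2, -1.0, 17.2]
grip_width: 0.0116
```

```bash
python3 chk.py;python3 - <<'E'
from kin import *
im=vision.read_camera('wrist')[:,:,::-1];cv2.imwrite('pics/w13.png',im)
E
```

```text
15.65 [ 0.4699 -0.0377  0.2115] [170.6966   6.0568  23.0067] [-5.1968 -1.0463 17.1654] [-0.4625  0.7965 -0.4476] [ 13.934   -0.344  -20.5302 107.5482  10.8285  76.1754 -76.0004]
along -0.02565875271362672 lat [0.0013 0.0014 0.0011] angle 0.06023230374036528
phi [16.2324  0.0524 -0.0298]
```

View pics/w13.png

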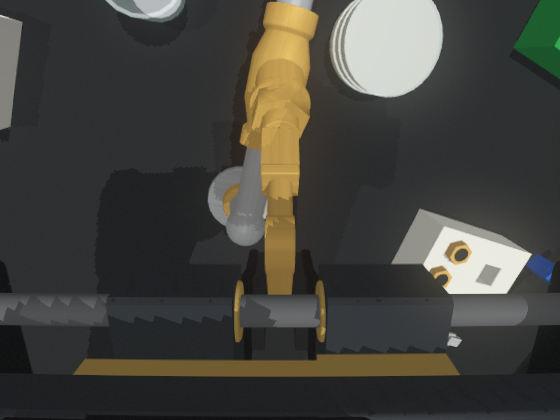

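step_arm --series '[{"ax": -2.3, "ay": -0.4, "az": 3.3, "x": 0, "y": 0, "z": 0, "claw": 0}, {"ax": -4.5, "ay": -0.8, "az": 6.6, "x": 0, "y": 0, "z": 0, "claw": 0}, {"ax": -4.5, "ay": -0.8, "az": 6.6, "x": 0, "y": 0, "z": 0, "claw": 0}]'

```text
time_s: 16.0
tool_pos: [0.4699, -0.0376, 0.2115]
tool_rot: [166.3, 7.3, 29.1]
force: [-4.7, 0.1, 17.1]
grip_width: 0.0116
```

```bash
python3 chk.py
```

```text
16.0 [ 0.4699 -0.0376  0.2115] [166.2647   7.3225  29.0798] [-4.7475  0.0782 17.0524] [-0.4501  0.7702 -0.5271] [ 12.3251  -1.5503 -22.223  109.4115  15.3217  74.8597 -74.308 ]
along -0.025668260049818026 lat [0.0012 0.0015 0.001 ] angle 0.08882992212846613
phi [24.2558  0.0884  0.0092]
```

step_arm --series '[{"ax": -2.3, "ay": -0.4, "az": 3.3, "x": 0, "y": 0, "z": 0, "claw": 0}, {"ax": -3.4, "ay": -0.6, "az": 4.9, "x": 0, "y": 0, "z": 0, "claw": 0}, {"ax": -3.4, "ay": -0.6, "az": 4.9, "x": 0, "y": 0, "z": 0, "claw": 0}]'

```text
time_s: 16.3
tool_pos: [0.4699, -0.0376, 0.2114]
tool_rot: [163.1, 8.6, 33.4]
force: [-6.0, 0.8, 17.6]
grip_width: 0.0116
```

```bash
python3 chk.py
```

```text
16.3 [ 0.4699 -0.0376  0.2114] [163.0623   8.5572  33.4478] [-6.0423  0.7598 17.5965] [-0.2748  0.8277 -0.5855] [ 11.1867  -2.5054 -23.4666 111.0013  18.618   73.7924 -73.1527]
along -0.025688454663184056 lat [0.0012 0.0014 0.001 ] angle 0.13391953977041648
phi [30.1477  0.1339 -0.0015]
```

That is 90° turned. I'll go a little further to feel the stop.

step_arm --series '[{"ax": -2.3, "ay": -0.4, "az": 3.3, "x": 0, "y": 0, "z": 0, "claw": 0}, {"ax": -3.4, "ay": -0.6, "az": 4.9, "x": 0, "y": 0, "z": 0, "claw": 0}, {"ax": -3.4, "ay": -0.6, "az": 4.9, "x": 0, "y": 0, "z": 0, "claw": 0}]'

```text
time_s: 16.6
tool_pos: [0.4699, -0.0375, 0.2115]
tool_rot: [159.9, 10.1, 37.8]
force: [-6.6, 1.7, 17.3]
grip_width: 0.0116
```

```bash
python3 chk.py
python3 - <<'E'
from kin import *
im=vision.read_camera('wrist')[:,:,::-1];cv2.imwrite('pics/w14.png',im)
E
```

```text
16.6 [ 0.4699 -0.0375  0.2115] [159.8954  10.051   37.8182] [-6.6327  1.6956 17.3101] [-0.2812  0.7647 -0.6988] [ 10.0869  -3.5456 -24.7205 112.794   21.9334  72.6162 -72.0063]
along -0.025672863540081168 lat [0.0012 0.0014 0.001 ] angle 0.18139084948287768
phi [36.1333  0.1806 -0.0168]
```

View pics/w14.png

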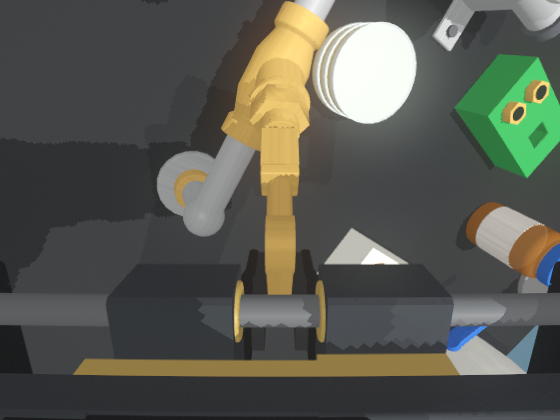

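Run:
```python
from kin import *
np.set_printoptions(precision=3,suppress=True)
a=np.array([-.5638,-.1055,.8192])
X=[([-148.42,17.98,-33.53],[-8.63,-6.18,15.38],[-.0331,1.1542,.7672]),([-160.02,9.84,-16.4],[-6.16,-5.35,17.0],[-.2344,.981,.2017]),([179.85,5.05,10.78],[-5.37,-2.58,17.84],[-.4151,.8736,-.2267]),([170.7,6.06,23],[-5.2,-1.05,17.17],[-.4625,.7965,-.4476]),([166.26,7.32,29.08],[-4.75,.08,17.05],[-.4501,.7702,-.5271]),([163.06,8.56,33.45],[-6.04,.76,17.6],[-.2748,.8277,-.5855]),([159.9,10.05,37.82],[-6.63,1.7,17.31],[-.2812,.7647,-.6988])]
for e,F,M in X:
    z=-R.from_euler('xyz',e,degrees=True).as_matrix()[:,2]; F=np.array(F);M=np.array(M)
    # M = r x F + tau, r = -L*z_back (contact relative to ref)
    b=np.cross(-z,F); print('phi tau(L=0,.1,.2)',[round((M-L*b)@a,3) for L in (0,.1,.15,.2)],'residual perp L=.1:',M-.1*b)
```

```text
phi tau(L=0,.1,.2) [np.float64(0.525), np.float64(0.434), np.float64(0.388), np.float64(0.343)] residual perp L=.1: [-0.427  0.563  0.308]
phi tau(L=0,.1,.2) [np.float64(0.194), np.float64(0.129), np.float64(0.097), np.float64(0.064)] residual perp L=.1: [-0.373  0.313 -0.059]
phi tau(L=0,.1,.2) [np.float64(-0.044), np.float64(-0.145), np.float64(-0.196), np.float64(-0.246)] residual perp L=.1: [-0.124  0.185 -0.239]
phi tau(L=0,.1,.2) [np.float64(-0.19), np.float64(-0.294), np.float64(-0.346), np.float64(-0.398)] residual perp L=.1: [-0.034  0.23  -0.353]
phi tau(L=0,.1,.2) [np.float64(-0.259), np.float64(-0.361), np.float64(-0.412), np.float64(-0.463)] residual perp L=.1: [-0.001  0.325 -0.4  ]
phi tau(L=0,.1,.2) [np.float64(-0.412), np.float64(-0.482), np.float64(-0.516), np.float64(-0.551)] residual perp L=.1: [ 0.219  0.33  -0.394]
phi tau(L=0,.1,.2) [np.float64(-0.495), np.float64(-0.528), np.float64(-0.545), np.float64(-0.562)] residual perp L=.1: [ 0.205  0.292 -0.466]
```

Run:
```python
from h import *
L=[cv2.resize(cv2.imread(f'pics/w{k}.png')[80:300,230:330],None,fx=2.5,fy=2.5,interpolation=cv2.INTER_CUBIC) for k in (12,13,14)]
cv2.imwrite('pics/c14.png',np.hstack(L))
```

```text
(no output)
```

View pics/c14.png

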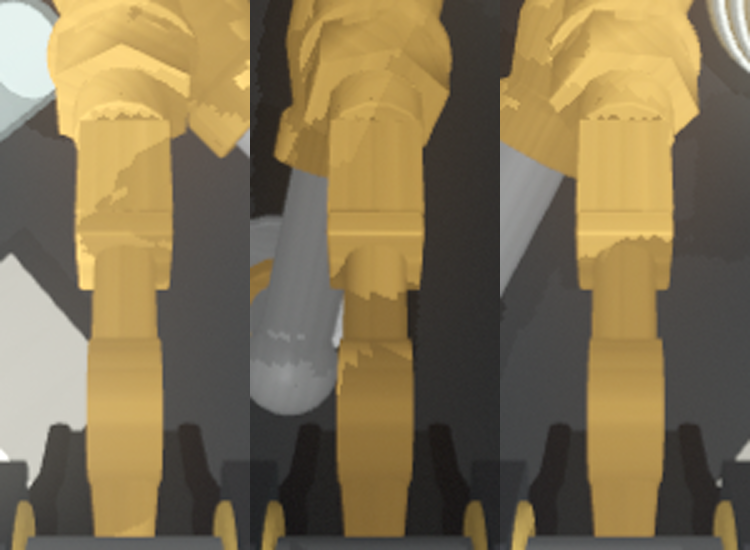

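The key follows the gripper rigidly. I'll keep going in small steps until the stop is plain.

step_arm --series '[{"ax": -1.7, "ay": -0.3, "az": 2.5, "x": 0, "y": 0, "z": 0, "claw": 0}, {"ax": -3.4, "ay": -0.6, "az": 4.9, "x": 0, "y": 0, "z": 0, "claw": 0}, {"ax": -3.4, "ay": -0.6, "az": 4.9, "x": 0, "y": 0, "z": 0, "claw": 0}]'

```text
time_s: 16.95
tool_pos: [0.4699, -0.0374, 0.2115]
tool_rot: [156.8, 11.8, 42.2]
force: [-7.4, 1.3, 17.4]
grip_width: 0.0115
```

```bash
python3 chk.py
python3 - <<'E'
from kin import *
im=vision.read_camera('wrist')[:,:,::-1];cv2.imwrite('pics/w15.png',im)
L=[cv2.resize(cv2.imread(f'pics/w{k}.png')[80:300,230:330],None,fx=2.5,fy=2.5,interpolation=cv2.INTER_CUBIC) for k in (14,15)]
cv2.imwrite('pics/c15.png',np.hstack(L))
E
```

```text
16.95 [ 0.4699 -0.0374  0.2115] [156.8151  11.799   42.171 ] [-7.3577  1.3311 17.3707] [-0.3461  0.7508 -0.6371] [  9.0348  -4.6581 -25.975  114.7675  25.2396  71.3379 -70.8641]
along -0.02567117225426348 lat [0.0012 0.0015 0.001 ] angle 0.2305326316230857
phi [42.1802  0.2299 -0.0171]
```

View pics/c15.png

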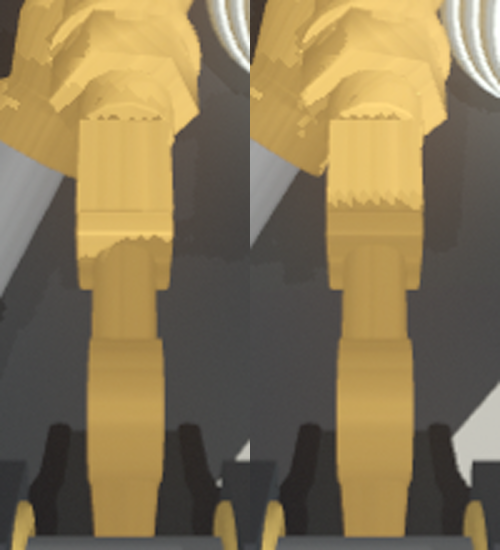

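step_arm --series '[{"ax": -1.7, "ay": -0.3, "az": 2.5, "x": 0, "y": 0, "z": 0, "claw": 0}, {"ax": -3.4, "ay": -0.6, "az": 4.9, "x": 0, "y": 0, "z": 0, "claw": 0}, {"ax": -3.4, "ay": -0.6, "az": 4.9, "x": 0, "y": 0, "z": 0, "claw": 0}]'

```text
time_s: 17.3
tool_pos: [0.4699, -0.0373, 0.2115]
tool_rot: [153.9, 13.8, 46.4]
force: [-8.1, 2.0, 17.7]
grip_width: 0.0114
```

```bash
python3 chk.py
python3 - <<'E'
from kin import *
im=vision.read_camera('wrist')[:,:,::-1];cv2.imwrite('pics/w16.png',im)
L=[cv2.resize(cv2.imread(f'pics/w{k}.png')[60:300,230:330],None,fx=2.5,fy=2.5,interpolation=cv2.INTER_CUBIC) for k in (15,16)]
cv2.imwrite('pics/c16.png',np.hstack(L))
E
```

```text
17.3 [ 0.4699 -0.0373  0.2115] [153.8641  13.7666  46.4364] [-8.0583  2.0173 17.7133] [-0.3968  0.6545 -0.596 ] [  8.0446  -5.8347 -27.1875 116.8933  28.507   69.9589 -69.7376]
along -0.025681470959532514 lat [0.0012 0.0014 0.001 ] angle 0.28361969455347913
phi [48.208   0.2833 -0.0144]
```

View pics/c16.png

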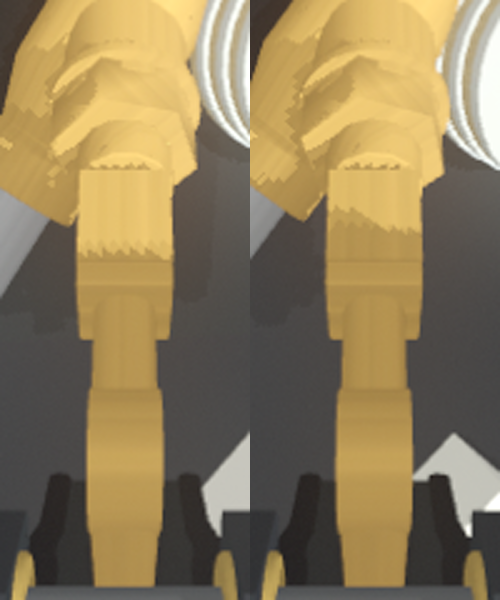

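I've now turned 108° without an obvious stop. Before going on I'll turn back 6° and compare the wrist moment.

step_arm --series '[{"ax": 1.7, "ay": 0.3, "az": -2.5, "x": 0, "y": 0, "z": 0, "claw": 0}, {"ax": 3.4, "ay": 0.6, "az": -4.9, "x": 0, "y": 0, "z": 0, "claw": 0}, {"ax": 3.4, "ay": 0.6, "az": -4.9, "x": 0, "y": 0, "z": 0, "claw": 0}]'

```text
time_s: 17.65
tool_pos: [0.4701, -0.0377, 0.2116]
tool_rot: [157.0, 11.7, 42.0]
force: [-8.0, 2.7, 18.9]
grip_width: 0.0117
```

```bash
cat >> chk.py <<'E'
z=-R.from_euler('xyz',o['tool_rot'],degrees=True).as_matrix()[:,2];b=np.cross(-z,o['force'])
print('tau',[round((o['wrist_torque']-L*b)@a,3) for L in (0,.1,.2)], 'Fax',o['force']@a,'Flat',o['force']-a*(o['force']@a))
E
python3 chk.py
```

```text
17.65 [ 0.4701 -0.0377  0.2116] [156.9781  11.7187  41.9638] [-7.9655  2.7403 18.8882] [-0.2271  0.9765 -0.6441] [  9.0899  -4.5777 -25.8696 114.6376  25.0838  71.4045 -70.8658]
along -0.025702976942126986 lat [0.0013 0.0011 0.0011] angle 0.23561685276155916
phi [41.8811  0.2356 -0.0013]
tau [np.float64(-0.503), np.float64(-0.511), np.float64(-0.519)] Fax 19.674030676340035 Flat [3.1265 4.8161 2.7722]
```

The moments are too mixed with side load to tell. The sure check is to draw the key off about 36 mm and look at the square itself.

step_arm --series '[{"ax": 0, "ay": 0, "az": 0, "x": -0.003, "y": -0.0006, "z": 0.004, "claw": 0}, {"ax": 0, "ay": 0, "az": 0, "x": -0.0068, "y": -0.0013, "z": 0.01, "claw": 0}, {"ax": 0, "ay": 0, "az": 0, "x": -0.0124, "y": -0.0023, "z": 0.018, "claw": 0}, {"ax": 0, "ay": 0, "az": 0, "x": -0.018, "y": -0.0034, "z": 0.0262, "claw": 0}, {"ax": 0, "ay": 0, "az": 0, "x": -0.023, "y": -0.0042, "z": 0.033, "claw": 0}, {"ax": 0, "ay": 0, "az": 0, "x": -0.023, "y": -0.0042, "z": 0.033, "claw": 0}]'

```text
time_s: 18.25
tool_pos: [0.4459, -0.0425, 0.2414]
tool_rot: [157.1, 11.8, 42.1]
force: [0.3, 0.1, -1.1]
grip_width: 0.0116
```

```bash
python3 chk.py
python3 - <<'E'
from kin import *
o=status.get_obs();np.save('o17.npy',o,allow_pickle=True)
im=vision.read_camera('wrist')[:,:,::-1];cv2.imwrite('pics/w17.png',im)
cv2.imwrite('pics/c17.png',cv2.resize(im[0:160,200:360],None,fx=4,fy=3.7,interpolation=cv2.INTER_CUBIC))
E
```

```text
18.25 [ 0.4459 -0.0425  0.2414] [157.0857  11.8234  42.0956] [ 0.3342  0.1156 -1.0575] [0.6143 0.1548 0.0119] [  9.336   -9.3627 -25.0159 114.9991  22.5725  74.3319 -67.2296]
along 0.012855527442726925 lat [-0.0013  0.0005 -0.0008] angle 0.3255361947544306
phi [41.9516  0.2815  0.1634]
tau [np.float64(-0.353), np.float64(-0.337), np.float64(-0.32)] Fax -1.0668627854158128 Flat [-0.2673  0.003  -0.1836]
```

View pics/c17.png

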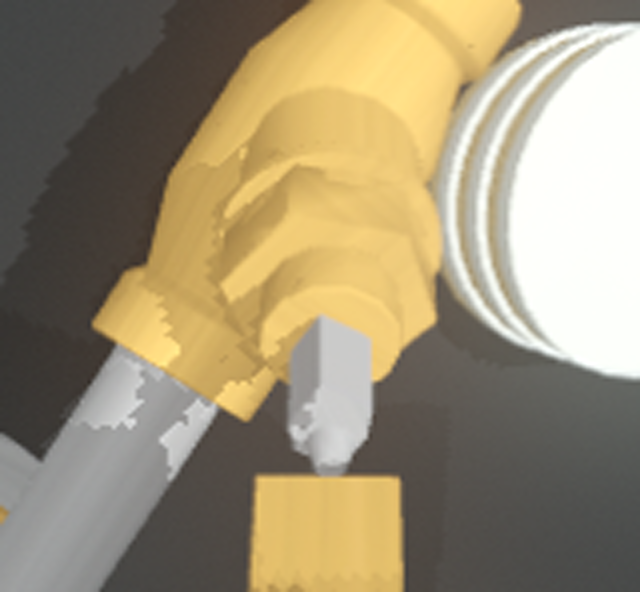

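The view shows two faces of the square: a left one about 30 px wide and a right one about 52 px. So the square sits about 30° clockwise of the key, at φ≈12°, about 72° on from where it was found. The valve is at or near its stop, and the key rode past it. I'll rotate the key back to φ≈12° in the air and check the match.

step_arm --series '[{"ax": 4.2, "ay": 0.8, "az": -6.1, "x": 0, "y": 0, "z": 0, "claw": 0}, {"ax": 8.5, "ay": 1.6, "az": -12.3, "x": 0, "y": 0, "z": 0, "claw": 0}, {"ax": 12.7, "ay": 2.4, "az": -18.4, "x": 0, "y": 0, "z": 0, "claw": 0}, {"ax": 16.9, "ay": 3.2, "az": -24.6, "x": 0, "y": 0, "z": 0, "claw": 0}, {"ax": 16.9, "ay": 3.2, "az": -24.6, "x": 0, "y": 0, "z": 0, "claw": 0}, {"ax": 16.9, "ay": 3.2, "az": -24.6, "x": 0, "y": 0, "z": 0, "claw": 0}]'

```text
time_s: 18.9
tool_pos: [0.4466, -0.0428, 0.2406]
tool_rot: [173.2, 5.9, 19.9]
force: [-0.2, 0.1, -2.6]
grip_width: 0.0116
```

```bash
python3 chk.py
python3 - <<'E'
from kin import *
o=status.get_obs();np.save('o18.npy',o,allow_pickle=True)
im=vision.read_camera('wrist')[:,:,::-1];cv2.imwrite('pics/w18.png',im)
s=vision.read_camera('side')[:,:,::-1];b=cv2.resize(s[160:245,250:330],None,fx=4,fy=6.96,interpolation=cv2.INTER_CUBIC)
a=cv2.resize(im[20:180,230:340],None,fx=4,fy=3.7,interpolation=cv2.INTER_CUBIC)
cv2.imwrite('pics/c18.png',np.hstack([a,cv2.resize(b,(320,a.shape[0]))]))
E
```

```text
18.9 [ 0.4466 -0.0428  0.2406] [173.2165   5.9056  19.9081] [-0.218   0.1249 -2.6317] [ 0.2881 -0.017   0.0135] [ 14.8001  -3.5633 -18.3662 106.8827   7.154   80.3134 -74.6783]
along 0.01191197257778137 lat [-0.0013  0.0004 -0.0008] angle 0.37379720043848474
phi [12.0519  0.3387  0.158 ]
tau [np.float64(-0.15), np.float64(-0.117), np.float64(-0.085)] Fax -2.0460516480965363 Flat [-1.3715 -0.0909 -0.9557]
```

View pics/c18.png

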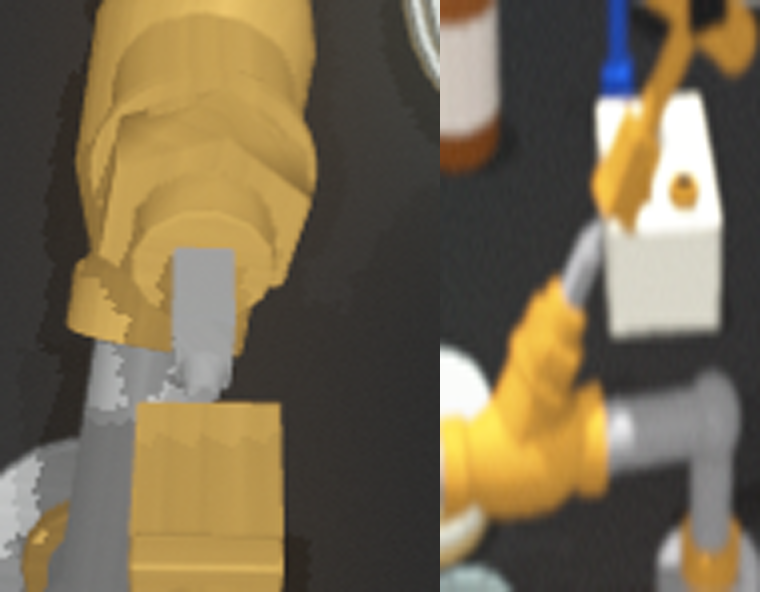

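The square is now face-on to the key, which confirms φ≈12° and 72° of travel. The spindle is centred on the key to within a pixel. Re-seating, with a 2 mm lateral correction first.

step_arm --series '[{"ax": 0, "ay": 0, "az": 0, "x": 0.0018, "y": 0.0003, "z": 0.0013, "claw": 0}, {"ax": 0, "ay": 0, "az": 0, "x": 0.0046, "y": 0.0008, "z": -0.003, "claw": 0}, {"ax": 0, "ay": 0, "az": 0, "x": 0.0075, "y": 0.0014, "z": -0.007, "claw": 0}, {"ax": 0, "ay": 0, "az": 0, "x": 0.0103, "y": 0.0019, "z": -0.011, "claw": 0}, {"ax": 0, "ay": 0, "az": 0, "x": 0.0131, "y": 0.0024, "z": -0.0151, "claw": 0}, {"ax": 0, "ay": 0, "az": 0, "x": 0.0159, "y": 0.003, "z": -0.0192, "claw": 0}, {"ax": 0, "ay": 0, "az": 0, "x": 0.0159, "y": 0.003, "z": -0.0192, "claw": 0}]'

```text
time_s: 19.7
tool_pos: [0.4635, -0.0391, 0.2214]
tool_rot: [173.3, 5.8, 19.9]
force: [1.0, 1.2, -2.1]
grip_width: 0.0117
```

```bash
python3 chk.py
```

```text
19.7 [ 0.4635 -0.0391  0.2214] [173.2922   5.774   19.8593] [ 1.0099  1.2363 -2.0949] [ 0.6729 -0.517   0.0699] [ 14.3794  -0.7892 -18.7703 106.5295   7.921   78.0985 -76.082 ]
along -0.013779197854273182 lat [0.0013 0.0014 0.0011] angle 0.278644786388425
phi [11.9508  0.214   0.1784]
tau [np.float64(-0.268), np.float64(-0.2), np.float64(-0.132)] Fax -2.4158722362742227 Flat [-0.3521  0.9814 -0.1159]
```

step_arm --series '[{"ax": 0, "ay": 0, "az": 0, "x": 0.0022, "y": 0.0004, "z": -0.0033, "claw": 0}, {"ax": 0, "ay": 0, "az": 0, "x": 0.0045, "y": 0.0008, "z": -0.0066, "claw": 0}, {"ax": 0, "ay": 0, "az": 0, "x": 0.0068, "y": 0.0013, "z": -0.0098, "claw": 0}, {"ax": 0, "ay": 0, "az": 0, "x": 0.0077, "y": 0.0014, "z": -0.0112, "claw": 0}, {"ax": 0, "ay": 0, "az": 0, "x": 0.0077, "y": 0.0014, "z": -0.0112, "claw": 0}]'

```text
time_s: 20.2
tool_pos: [0.47, -0.0382, 0.2121]
tool_rot: [173.2, 5.9, 19.8]
force: [-4.7, 2.2, 8.9]
grip_width: 0.0114
```

```bash
python3 chk.py
```

```text
20.2 [ 0.47   -0.0382  0.2121] [173.2437   5.8994  19.7981] [-4.677   2.1639  8.8991] [ 0.6194  1.1565 -0.0605] [ 14.1685   0.4951 -18.9312 106.4006   8.4243  77.2086 -76.7822]
along -0.025156650882226458 lat [0.0013 0.0009 0.001 ] angle 0.3648389501403298
phi [11.9432  0.3457  0.1166]
tau [np.float64(-0.521), np.float64(-0.354), np.float64(-0.186)] Fax 9.698173888563883 Flat [0.7908 3.1872 0.9548]
```

It is seated again at the same depth with 10 N. Now a small anticlockwise turn to the stop, with the boss checked afterwards.

step_arm --series '[{"ax": -1.7, "ay": -0.3, "az": 2.5, "x": 0.0002, "y": 0, "z": -0.0003, "claw": 0}, {"ax": -3.4, "ay": -0.6, "az": 4.9, "x": 0.0002, "y": 0, "z": -0.0003, "claw": 0}, {"ax": -4.5, "ay": -0.8, "az": 6.6, "x": 0.0002, "y": 0, "z": -0.0003, "claw": 0}, {"ax": -4.5, "ay": -0.8, "az": 6.6, "x": 0.0002, "y": 0, "z": -0.0003, "claw": 0}]'

```text
time_s: 20.6
tool_pos: [0.4703, -0.0379, 0.2122]
tool_rot: [168.7, 6.9, 26.0]
force: [-5.7, 1.7, 10.3]
grip_width: 0.0117
```

```bash
python3 chk.py|tail -4
```

```text
20.6 [ 0.4703 -0.0379  0.2122] [168.6613   6.8817  25.9954] [-5.6704  1.689  10.3466] [ 0.6092  1.1338 -0.1325] [ 12.469   -0.6744 -20.6779 108.1012  13.0514  75.9307 -75.0849]
along -0.02524968731286142 lat [0.0016 0.0012 0.0012] angle 0.35649187004945304
phi [20.1085  0.328   0.1395]
tau [np.float64(-0.572), np.float64(-0.443), np.float64(-0.314)] Fax 11.494130576436977 Flat [0.8099 2.9018 0.9312]
```

step_arm --series '[{"ax": -1.7, "ay": -0.3, "az": 2.5, "x": 0, "y": 0, "z": 0, "claw": 0}, {"ax": -2.3, "ay": -0.4, "az": 3.3, "x": 0, "y": 0, "z": 0, "claw": 0}, {"ax": -2.3, "ay": -0.4, "az": 3.3, "x": 0, "y": 0, "z": 0, "claw": 0}]'

```text
time_s: 20.9
tool_pos: [0.4705, -0.0379, 0.2123]
tool_rot: [166.4, 7.6, 29.0]
force: [-5.0, 2.4, 11.0]
grip_width: 0.0112
```

```bash
python3 chk.py|tail -4
```

```text
20.9 [ 0.4705 -0.0379  0.2123] [166.4429   7.5593  28.9653] [-4.9778  2.43   11.0338] [ 0.7429  1.1374 -0.2043] [ 11.6645  -1.2744 -21.525  109.0624  15.3189  75.2556 -74.3076]
along -0.025314318130660214 lat [0.0017 0.0011 0.0013] angle 0.3661437627926595
phi [24.0903  0.3454  0.1214]
tau [np.float64(-0.706), np.float64(-0.581), np.float64(-0.456)] Fax 11.58839719451777 Flat [1.5556 3.6527 1.5411]
```

step_arm --series '[{"ax": -1.7, "ay": -0.3, "az": 2.5, "x": 0, "y": 0, "z": 0, "claw": 0}, {"ax": -2.3, "ay": -0.4, "az": 3.3, "x": 0, "y": 0, "z": 0, "claw": 0}, {"ax": -2.3, "ay": -0.4, "az": 3.3, "x": 0, "y": 0, "z": 0, "claw": 0}]'

```text
time_s: 21.2
tool_pos: [0.4704, -0.0377, 0.2122]
tool_rot: [164.3, 8.4, 31.9]
force: [-6.5, 4.4, 10.5]
grip_width: 0.0116
```

```bash
python3 chk.py|tail -4;  python3 - <<'E'
from kin import *
im=vision.read_camera('wrist')[:,:,::-1];cv2.imwrite('pics/w19.png',im)
L=[cv2.resize(cv2.imread(f'pics/w{k}.png')[60:300,230:330],None,fx=2.5,fy=2.5,interpolation=cv2.INTER_CUBIC) for k in (16,18,19)]
cv2.imwrite('pics/c19.png',np.hstack(L))
E
```

```text
21.2 [ 0.4704 -0.0377  0.2122] [164.2591   8.3778  31.9427] [-6.5279  4.3588 10.537 ] [ 0.8095  1.1656 -0.3601] [ 10.8718  -1.9138 -22.3905 110.131   17.5745  74.554  -73.5396]
along -0.02532666611806242 lat [0.0015 0.0012 0.0012] angle 0.4027232267845239
phi [28.1032  0.3828  0.1251]
tau [np.float64(-0.874), np.float64(-0.604), np.float64(-0.334)] Fax 11.851877079734741 Flat [0.1541 5.6093 0.8286]
```

View pics/c19.png

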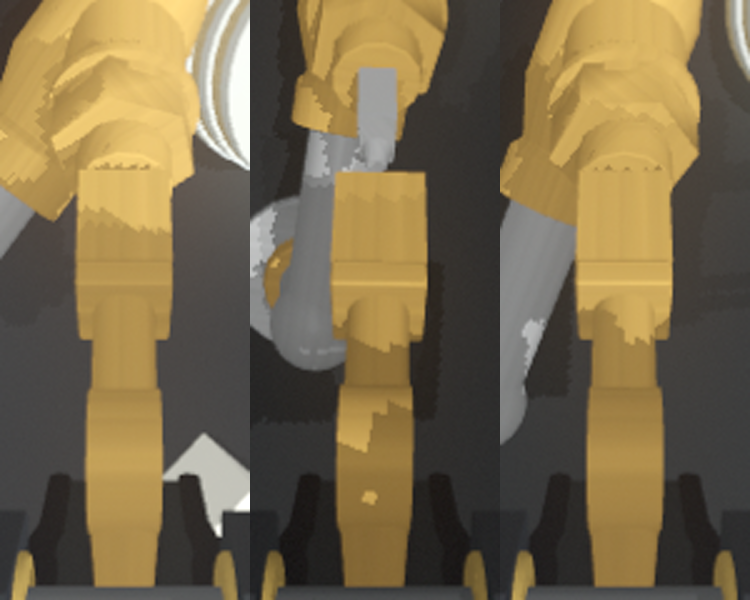

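The moment rises steadily as the key turns past the play, so the valve is being held at its stop. I'll back off to φ≈16° (within the play) to free the key, then check before release.

step_arm --series '[{"ax": 2.3, "ay": 0.4, "az": -3.3, "x": 0, "y": 0, "z": 0, "claw": 0}, {"ax": 4.5, "ay": 0.8, "az": -6.6, "x": 0, "y": 0, "z": 0, "claw": 0}, {"ax": 6.8, "ay": 1.3, "az": -9.8, "x": 0, "y": 0, "z": 0, "claw": 0}, {"ax": 6.8, "ay": 1.3, "az": -9.8, "x": 0, "y": 0, "z": 0, "claw": 0}]'

```text
time_s: 21.65
tool_pos: [0.4706, -0.0391, 0.2122]
tool_rot: [171.1, 6.4, 22.8]
force: [-5.4, 2.1, 11.8]
grip_width: 0.0115
```

```bash
python3 chk.py|tail -4;  python3 - <<'E'
from kin import *
o=status.get_obs();w=-R.from_euler('xyz',o['tool_rot'],degrees=True).as_matrix()[:,2];print('w',w)
E
```

```text
21.65 [ 0.4706 -0.0391  0.2122] [171.0645   6.3863  22.7615] [-5.4291  2.0508 11.7772] [ 0.8281  1.154  -0.0773] [ 13.353    0.0645 -19.6747 107.0604  10.686   76.6861 -75.8754]
along -0.025325637606772724 lat [ 0.0017 -0.      0.0012] angle 0.4427995713714142
phi [15.8348  0.4168  0.1496]
tau [np.float64(-0.652), np.float64(-0.511), np.float64(-0.37)] Fax 12.4918043391001 Flat [1.6137 3.3688 1.5445]
w [0.04123102 0.18573931 0.98173363]
```

step_arm --series '[{"ax": 0, "ay": 0, "az": 0, "x": 0, "y": 0, "z": 0, "claw": 30}, {"ax": 0, "ay": 0, "az": 0, "x": 0, "y": 0, "z": 0, "claw": 50}, {"ax": 0, "ay": 0, "az": 0, "x": 0, "y": 0, "z": 0, "claw": 50}, {"ax": 0, "ay": 0, "az": 0, "x": 0, "y": 0, "z": 0, "claw": 50}]'

```text
time_s: 22.05
tool_pos: [0.4707, -0.0386, 0.2101]
tool_rot: [171.0, 6.4, 23.0]
force: [-0.1, -0.9, 1.0]
grip_width: 0.0357
```

```bash
python3 chk.py|tail -4;  python3 - <<'E'
from kin import *
im=vision.read_camera('wrist')[:,:,::-1];cv2.imwrite('pics/w20.png',im)
a=cv2.resize(im[50:310,200:360],None,fx=2.2,fy=2.2,interpolation=cv2.INTER_CUBIC)
s=vision.read_camera('side')[:,:,::-1];b=cv2.resize(s[140:245,250:330],(a.shape[0]*80//105,a.shape[0]),interpolation=cv2.INTER_CUBIC)
cv2.imwrite('pics/c20.png',np.hstack([a,b]))
E
```

```text
22.05 [ 0.4707 -0.0386  0.2101] [170.9871   6.4057  22.9759] [-0.0966 -0.8684  0.994 ] [ 0.2155 -0.0331 -0.0442] [ 13.2946   0.1204 -19.7554 107.2588  10.804   76.4269 -75.8724]
along -0.02708001991663883 lat [0.0007 0.0004 0.0005] angle 0.4539114938868727
phi [16.0635  0.4019  0.2109]
tau [np.float64(-0.154), np.float64(-0.213), np.float64(-0.271)] Fax 0.9603498844908357 Flat [ 0.4449 -0.7671  0.2074]
```

View pics/c20.png

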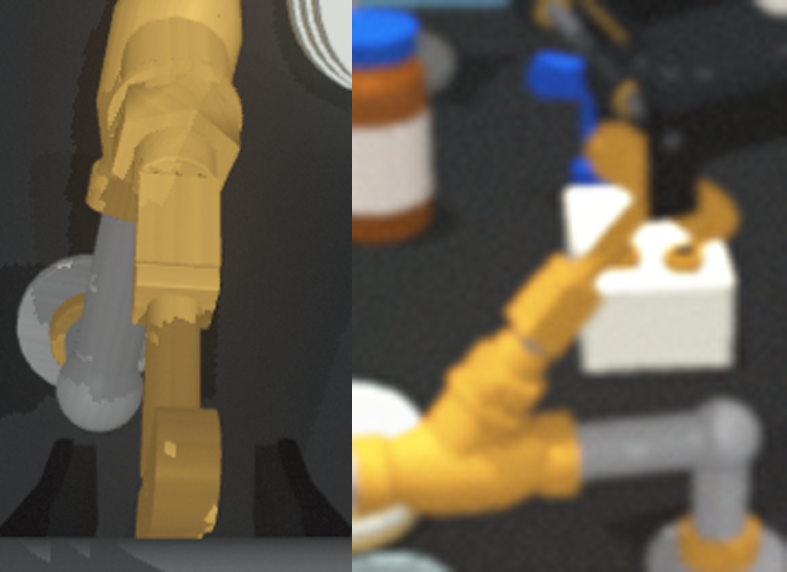

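The key stands alone on the spindle, and the side view shows the expected small gap to the gland nut. It turned a little clockwise when freed, so I'll measure its angle by casting rays onto planes across the axis.

Run:
```python
from kin import *
np.set_printoptions(precision=2,suppress=True)
im=cv2.imread('pics/w20.png')
cv2.imwrite('pics/c20a.png',cv2.resize(im[110:300,245:315],None,fx=8,fy=3.1,interpolation=cv2.INTER_CUBIC))
cv2.imwrite('pics/c20b.png',cv2.resize(im[110:210,245:315],None,fx=6,fy=6,interpolation=cv2.INTER_CUBIC))
o=status.get_obs();c=cam('wrist',o)
Rw=R.from_euler('z',10.6,degrees=True)*R.from_euler('y',-35,degrees=True)
org=np.array([.504,-.0325,.1589])-.028*Rw.as_matrix()[:,2]
w=.01075
for phi in (0,4,8,12,16):
    Rk=Rw*R.from_euler('z',phi,degrees=True)
    print(phi,proj(c,Rk.apply([[w,w,0],[w,-w,0],[w,w,.035],[w,-w,.035],[.036,.006,.076],[.036,-.006,.076],[-.036,.006,.1]])+org).ravel())
```

```text
0 [266.45 125.4  301.03 132.88 264.88 171.43 302.95 178.5  288.16 212.44
 315.16 216.79 249.37 318.46]
4 [264.94 126.09 300.2  131.76 263.22 172.08 302.05 177.46 282.06 212.15
 309.83 215.48 253.76 319.03]
8 [263.5  126.85 299.26 130.7  261.64 172.8  301.01 176.45 275.94 212.1
 304.26 214.37 258.23 319.5 ]
12 [262.15 127.68 298.2  129.67 260.16 173.59 299.86 175.49 269.84 212.28
 298.49 213.48 262.75 319.88]
16 [260.89 128.58 297.05 128.71 258.78 174.43 298.59 174.57 263.81 212.69
 292.56 212.8  267.3  320.17]
```

View pics/c20b.png

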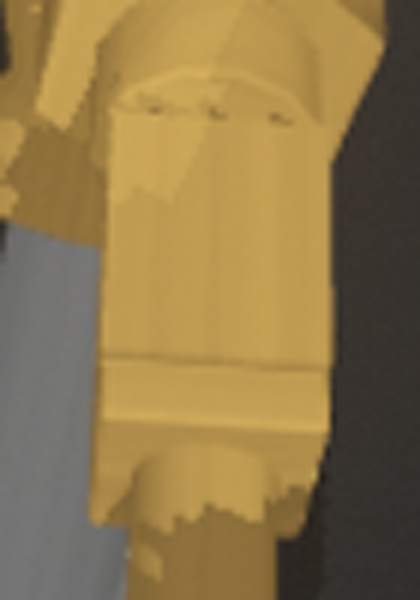

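View pics/c20a.png

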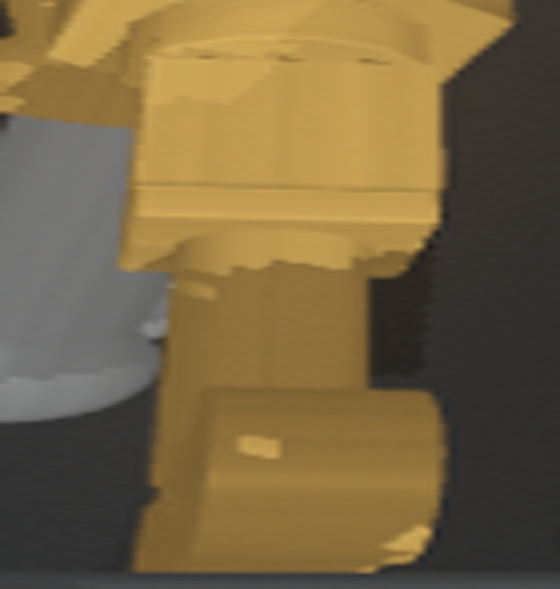

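The key has settled at φ≈10.5°, in line with the square at its stop (φ≈12°). That fits the stop being springy, having wound up under load and returned. Now opening wide and backing off along the tool axis.

step_arm --series '[{"ax": 0, "ay": 0, "az": 0, "x": 0, "y": 0, "z": 0, "claw": 85}, {"ax": 0, "ay": 0, "az": 0, "x": 0, "y": 0, "z": 0, "claw": 85}, {"ax": 0, "ay": 0, "az": 0, "x": 0.0004, "y": 0.002, "z": 0.01, "claw": 85}, {"ax": 0, "ay": 0, "az": 0, "x": 0.001, "y": 0.0055, "z": 0.03, "claw": 85}, {"ax": 0, "ay": 0, "az": 0, "x": 0.0025, "y": 0.011, "z": 0.06, "claw": 85}, {"ax": 0, "ay": 0, "az": 0, "x": 0.0025, "y": 0.011, "z": 0.1, "claw": 85}, {"ax": 0, "ay": 0, "az": 0, "x": 0.0025, "y": -0.02, "z": 0.13, "claw": 85}, {"ax": 0, "ay": 0, "az": 0, "x": 0.0025, "y": -0.06, "z": 0.15, "claw": 85}, {"ax": 0, "ay": 0, "az": 0, "x": 0.0025, "y": -0.1, "z": 0.15, "claw": 85}, {"ax": 0, "ay": 0, "az": 0, "x": 0.0025, "y": -0.12, "z": 0.15, "claw": 85}, {"ax": 0, "ay": 0, "az": 0, "x": 0.0025, "y": -0.12, "z": 0.15, "claw": 85}]'

```text
time_s: 23.25
tool_pos: [0.4725, -0.1621, 0.3613]
tool_rot: [170.9, 6.4, 22.6]
force: [-1.0, 0.1, 0.1]
grip_width: 0.0738
```

Run:
```python
from kin import *
o=status.get_obs();print(o['time_s'],o['tool_pos'],o['tool_rot'],o['force'])
for n in ('wrist','side','top'): cv2.imwrite(f'pics/{n}21.png',vision.read_camera(n)[:,:,::-1])
s=cv2.imread('pics/side21.png');t=cv2.imread('pics/top21.png')
b=cv2.resize(s[150:250,240:340],None,fx=4,fy=4,interpolation=cv2.INTER_CUBIC);a=cv2.resize(t[160:260,240:340],None,fx=4,fy=4,interpolation=cv2.INTER_CUBIC)
cv2.imwrite('pics/c21.png',np.hstack([a,b]))
```

```text
23.25 [ 0.47251839 -0.16211418  0.36127434] [170.92370607   6.36574238  22.59056523] [-1.01994986  0.08125089  0.12188615]
```

View pics/c21.png

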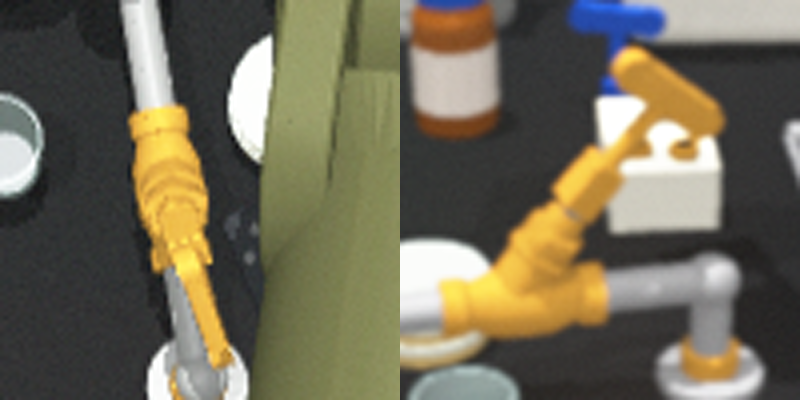

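View pics/wrist21.png

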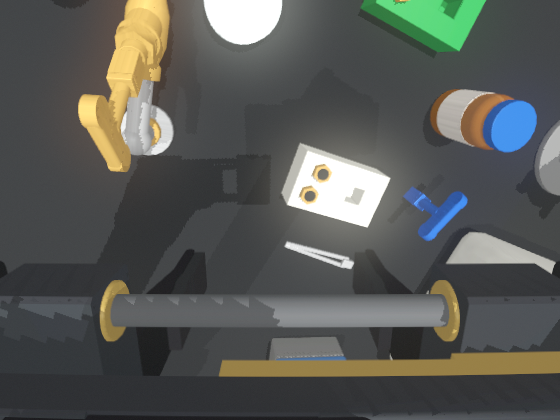

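View pics/top21.png

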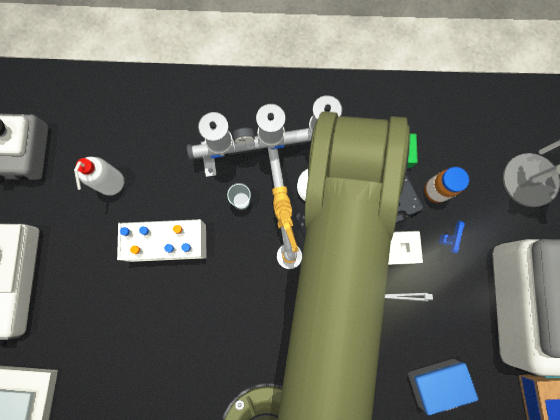

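Run:
```python
from kin import *
np.set_printoptions(precision=4,suppress=True)
P=tri(cam('top'),[[286.3,223.8],[295.5,250]],cam('side'),[[297.5,165],[318,180]]);print(P)
Rw=R.from_euler('z',10.6,degrees=True)*R.from_euler('y',-35,degrees=True)
d=Rw.inv().apply(P[0,:3]-P[1,:3]);print(d,np.degrees(np.arctan2(d[1],d[0])))
m=(P[0,:3]+P[1,:3])/2;print('wing centre in bonnet frame',Rw.inv().apply(m-(np.array([.504,-.0325,.1589])-.028*Rw.as_matrix()[:,2])))
o=status.get_obs();print(o['time_s'],o['force'],abs(o['joint_velocities']).max())
```

```text
[[ 0.4865 -0.0312  0.2288  0.0038]
 [ 0.4359 -0.0545  0.1794  0.0019]]
[0.0726 0.0135 0.0095] 10.552844385999236
wing centre in bonnet frame [-0.0101 -0.0023  0.0903]
23.4 [0.0949 0.3257 0.2954] 0.6761804006189667
```

The key stands on the spindle at φ≈10.5°, wing centre about 90 mm up the axis, with the arm clear and the bystanders in place. Handing in.

Run:
```python
from h import *
print(workorder.sign_off()); print(status.get_obs()['time_s'])
```

```text
the job is handed in; nothing more can be done
None
the job is handed in; nothing more can be done
```

The key is standing free on the slanted spindle and the valve should be fully open. I judged the valve's angle from pictures, not from a direct reading. The job was handed in at about 23.4 s.

**What I did**
- I drew the key from the white block. Held straight along its axis, the valve was out of reach because joint 2 hit its lower limit.
- I set the key back in its pocket, gripped it again with the tool tilted 40° about the jaw axis, and drew it out a second time.
- I pressed it onto the spindle; the square already matched, so it went on without seeking. Then I turned it anticlockwise.
- After 108° with no clear stop, I turned back 6°, lifted the key off to look at the square, re-seated it and turned it gently against the stop again. Then I eased off, let go and backed the arm away.

**What the last checks showed**
- **Seating:** the key went to the same depth both times. In the last pictures its lower end sits at the gland nut and its wing centre is about 90 mm up the axis (88 expected).
- **Valve:** the square had moved about 72° from where it was found. The second turn pushed it further, or held it at the stop, so it should read at least about 1.25 rad and probably 1.4.
- **Surroundings:** the gripper was clear, and the bystanders I could see were where they started.

**What did not agree**
- **No hard stop:** during the first turn the key went about 30° past where the square ended up. My best reading is a springy stop that returned when freed, but the wrist moment was too mixed with side load to prove it.
- **Insertion depth:** it read about 25.5 mm against the nominal 28 mm while pressing, within my roughly 2 mm measuring error.
- **Lean:** a rough two-camera estimate put the wing centre about 10 mm off the axis, a lean of about 6°. That is more than the socket's play should allow, though within the 15° limit.

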